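# Rub down a light housing, then lock the lapping block away

### The job

Pick up the lapping block by its rib and rub it flat along the inner floor of the sloping light housing, in a slow, steady stroke from the end with the cable gland all the way to the plain end, pressing all the while so that the sprung housing stays sunk about half of its travel, never bottoming it hard. Then lay the block flat in its tray, let go of it, and swing the keeper bar over it until it snaps home in its detent. The keeper may need opening first; do not disturb the reflector cup, the downlight, the screwdriver or the small carton.

Things in the scene. Friction and masses are not known exactly. Their poses are not given: they have to be found in the camera images.
- block: Loose lapping block, about 0.25 kg: wooden body on a dark steel sole, 84 mm long (x), 44 mm wide (y), 25 mm high, with a grip rib on top 64 mm long (x), 22 mm wide (y), from 25 to 60 mm height. Origin: centre of its sole (underside); z up, towards the rib. Both ends are alike. It starts flat on the table at a varying heading.
- stand: Fixed stand with a plywood base under the sloping light housing, a shallow aluminium channel with white walls on a sprung mount. Base 250 mm (y) by 150 mm (x), 12 mm high. Origin on the table under the housing's centre, z up; the housing slopes down towards -x.
- bed_floor (a point): Centre of the housing's inner floor, about 97 mm above the table. z: the floor's outward normal, 0.56 rad (32 degrees) from vertical; x: up the slope; y: along the channel. Floor 220 mm (y) by 62 mm (x); walls all round 8 mm thick, 8 mm above the floor. Moves with the housing. Block centre at y = +-68 mm touches an end wall; a full stroke starts and ends within 15 mm of that.
- gland (a point): Tip of the round black cable gland, a 14 to 20 mm stub that sticks out 26 mm beyond the outside of the housing's +y end wall. It marks the end where the stroke begins; the other end is plain.
- bed (a joint): How far the housing is pressed in along its floor's inward normal, m: 0 at rest, hard stop at 0.016. Spring: about 2 N to start moving, plus 0.6 N per mm (about 7 N at 8 mm). The weight of the block alone hardly sinks it.
- tray_bay (a point): Centre of the inner floor of the fixed plywood tray, 6 mm above the table; x across, y along the bay, z up. Inner bay 64 mm (x) by 100 mm (y), walls 5 mm thick, 12 mm above the inner floor. The block lies in it with its length along y. Outside the ends stand the keeper's pivot post (18 mm thick, at y = +72 mm) and the detent post (22 mm thick, at y = -72, x = -6 mm, 69 mm above the table).
- keeper (a joint): Keeper bar angle, rad: 0 = shut, over the bay's middle line; grows as it swings out level to the bay's -x side; stop at 1.4. Light friction: stays where left. From about 0.15 to 0.08 rad it must be pushed over the sprung dome of the detent with about 2 N at the grip; past that it snaps to below 0.03. Below about 1 rad it obstructs the space over the bay.
- keeper_hinge (a point): On the keeper's vertical hinge axis, at the underside of the bar, 74 mm above the table, over the pivot post. The steel bar is 16 mm wide, 10 mm thick, 147 mm long from the hinge; shut, it clears the top of the block in the tray by 8 mm.
- keeper_grip (a point): Centre of the keeper's grip: upright black round stub on top of the bar, 18 mm diameter, 46 mm tall, 144 mm from the hinge axis; its top is 130 mm and this point 108 mm above the table.
- reflector: Bystander: loose aluminium reflector cup, open upwards, 86 mm across its rim, 85 mm tall; origin at the centre of its underside.
- downlight: Bystander: loose white downlight, 96 mm round flange at the bottom, 68 mm body, 42 mm tall in all; origin at the centre of its underside.
- screwdriver: Bystander: loose black-handled screwdriver lying along its x, 160 mm long, handle to -x, about 30 mm thick at most.
- carton_small: Bystander: loose small cardboard carton with a paper band, 42 mm (x) by 70 mm (y), 65 mm tall, standing close to one end of the block; origin at the centre of its underside.
Things that resemble listed ones, but are neither listed nor needed, are in the scene too. Leave any blue, purple or turquoise look-alike of the part that bears tray_bay alone.

How it is judged:
On the way, in this order (a step that is already met when the one before it is completed fails the run):
1. the held block lies flat on the housing's floor at the gland end and presses it 2 to 13 mm in (y of block in the frame of bed_floor between 0.046 and 0.08 m and value of joint bed between 0.002 and 0.013 m and contact force between block and bed above 2 N and contact force between the fingers and block above 1 N and angle between the z axis of block and the z axis of bed_floor, either way round below 0.12 rad and angle between the x axis of block and the y axis of bed_floor, either way round below 0.2 rad), for 0.2 s.
2. still pressed, the block passes the first quarter (y of block in the frame of bed_floor between 0.018 and 0.042 m and value of joint bed between 0.002 and 0.013 m and contact force between block and bed above 2 N and contact force between the fingers and block above 1 N and angle between the z axis of block and the z axis of bed_floor, either way round below 0.12 rad and angle between the x axis of block and the y axis of bed_floor, either way round below 0.2 rad), for 0.1 s.
3. still pressed, the block passes the middle (y of block in the frame of bed_floor between -0.012 and 0.012 m and value of joint bed between 0.002 and 0.013 m and contact force between block and bed above 2 N and contact force between the fingers and block above 1 N and angle between the z axis of block and the z axis of bed_floor, either way round below 0.12 rad and angle between the x axis of block and the y axis of bed_floor, either way round below 0.2 rad), for 0.1 s.
4. still pressed, the block passes the third quarter (y of block in the frame of bed_floor between -0.042 and -0.018 m and value of joint bed between 0.002 and 0.013 m and contact force between block and bed above 2 N and contact force between the fingers and block above 1 N and angle between the z axis of block and the z axis of bed_floor, either way round below 0.12 rad and angle between the x axis of block and the y axis of bed_floor, either way round below 0.2 rad), for 0.1 s.
5. still pressed, the block reaches the plain end (y of block in the frame of bed_floor between -0.08 and -0.046 m and value of joint bed between 0.002 and 0.013 m and contact force between block and bed above 2 N and contact force between the fingers and block above 1 N and angle between the z axis of block and the z axis of bed_floor, either way round below 0.12 rad and angle between the x axis of block and the y axis of bed_floor, either way round below 0.2 rad), for 0.2 s.
6. the block lies flat in the tray, let go, with the keeper still open (x of block in the frame of tray_bay between -0.012 and 0.012 m and y of block in the frame of tray_bay between -0.012 and 0.012 m and z of block in the frame of tray_bay between -0.004 and 0.004 m and angle between the z axis of block and the z axis of tray_bay, either way round below 0.08 rad and contact force between the fingers and block below 0.2 N and linear speed of block below 0.02 m/s and value of joint keeper above 0.15 rad), for 0.2 s.
At the end, for the whole second after the job is handed in: Block released, still and flat in the tray (centre within 12 mm each way, sole within 4 mm of the floor, tilt under 0.08 rad); keeper shut past its detent (below 0.06 rad); housing back at rest (below 2 mm); the four bystanders within 25 mm of where they began (x of block in the frame of tray_bay between -0.012 and 0.012 m and y of block in the frame of tray_bay between -0.012 and 0.012 m and z of block in the frame of tray_bay between -0.004 and 0.004 m and angle between the z axis of block and the z axis of tray_bay, either way round below 0.08 rad and contact force between the fingers and block below 0.2 N and linear speed of block below 0.02 m/s and value of joint keeper below 0.06 rad and value of joint bed below 0.002 m and distance of each of reflector, downlight, screwdriver, carton_small from where it was at the start of the episode below 0.025 m); the robot touches nothing.
It fails at once if the block is pressed on the housing with more than 25 N (contact force between block and bed above 25 N).
It fails at once if the reflector is shifted by more than 25 mm (distance of reflector from where it was at the start of the episode above 0.025 m).
It fails at once if the downlight is shifted by more than 25 mm (distance of downlight from where it was at the start of the episode above 0.025 m).
It fails at once if the screwdriver is shifted by more than 25 mm (distance of screwdriver from where it was at the start of the episode above 0.025 m).
It fails at once if the small carton is shifted by more than 25 mm (distance of carton_small from where it was at the start of the episode above 0.025 m).
It also fails if it takes over 72 s, if anything falls off the work surface, if the arm or the gripper's body presses on something with over 40 N, if the wrist force passes 120 N, or if a joint passes its speed limit or range.

### The arm

A 7-joint arm with a two-finger parallel gripper is mounted at the origin on the work surface. World frame = base frame: x ahead of the robot, y to its left, z up, the work surface at z = 0. Lengths are in m, angles in rad, forces in N, time in s.
With the tool pointing down it reaches from about 0.35 to 0.9 m from the base axis. Payload 19.9 kg.
Tool frame: the origin (TCP) lies midway between the tips of the shut fingers; the grasp point (between the pads) lies r.grip_depth behind it (r.grip_depth is the distance from the TCP to the grasp point, in m); z points along the fingers, y is the line along which they close (so a half turn about z gives the same grasp; the last joint's range is limited). The gripper opens to 94 mm and grips with 3 to 60 N. Pads are 16 mm wide; open, the fingers measure 119 mm over their backs; the gripper's body (75 mm by 177 mm) begins 78 mm behind the grasp point.
Start: joints at [1.256, 0.417, -0.01, 1.614, 0.005, 1.111, -0.053], TCP at [0.168, -0.602, 0.205] pointing down, gripper open.
Joint ranges: [-2.81, 2.81], [-0.39, 2.02], [-1.27, 1.25], [0.06, 2.57], [-1.19, 4.33], [0.19, 2], [-2.82, 2.82]. Speed limits (rad/s): [1.89, 1.89, 2.39, 2.39, 3.01, 3.01, 3.01].

### API

Orientations are given as a unit quaternion [x, y, z, w].
In Python, from plant import status, eyes, r gives the robot as it stands. The module is installed in compiled form; this text tells all that it offers.
- The arm moves only by the tool play_rows, never from a script. Its argument "increments" is a list that holds one entry, the list of rows, each a list of 4 numbers: the shift along the world's x, y, z each as a share of 100 mm, from -1 to 1, then the turn about the world's z as a share of 120 degrees, from -1 to 1. In form: [[[dx, dy, dz, roll], ...]]. A call has 1 to 20 rows; each row is the pose to reach, as a shift and turn from the pose commanded when the call began; what a row does not reach only later rows make up. A row lasts 1/10 s, in which the tool goes at most 50 mm and 8.59 degrees, less where a joint would pass 70% of its speed; a pose out of reach is approached as far as the arm can. A call with a number of a shift or a turn outside -1 to 1 is refused whole. A call with a gripper value outside its range is refused whole. "gripper" is the opening, from 0 (shut) to 1 (fully open), set as the call begins (left out, the last holds). The fingers move at their own pace and stop on an object; "force" is the grip in N (left out, the last holds). Time passes only in rows, so rows that repeat a pose let the fingers close. It gives the time, the measured TCP pose, the force, the opening and the grip force at its end, in the units of the state.
- status.get_obs(): the state, without advancing time (a new reading comes with each control period).
- eyes.read_camera(name): name is "scene" or "top"; returns the picture (480x640x3 uint8, red, green, blue); there is no depth.
- eyes.camera_info(name): a dict with "fx", "fy", "cx", "cy" (pixels), "distortion" ([k1, k2, p1, p2, k3] as OpenCV has them; the pictures are not rectified), "origin" and "orientation" of the camera in the world. Camera axes: x right, y up, looking along -z (the intrinsics and any distortion apply to the point x, -y, -z); pixel columns grow to the right and rows downward; lengths in m; the calibration is good to about 2 mm. A picture is of the moment at which its call begins. camera_info takes no time and is no camera call.
- r.job_done(): hands the job in; it is judged then, once.
The state is a dict: "t": time; "q": joint angles; "joint_velocities": joint speeds; "effort": joint torques, N m; "position": TCP position; "orientation": TCP orientation; "contact_force": force on the tool from outside, world axes, zero at the start; "ft_torque": the same for the moment, N m; "finger_gap": finger opening in m; "grip_force": force on a finger pad.
Only numpy, scipy, OpenCV 4.12 (cv2) and the standard library are available. Lean on these libraries where they do the work, as an engineer would, in place of code of your own. Each camera call takes 0.05 s, during which the arm holds its last target. There are 200 camera calls.

## Working session

There is one attempt and no reset: what is moved stays moved. The work goes in short steps, Python scripts to look and compute and a tool call to move; the robot and the scene stay as the last step left them, time stands still between calls to the robot, and variables do not carry over. Pictures are saved under pics/ and viewed, at most 10 in all, crops included, and the job is handed in when it is done.

Besides the shell and the picture viewer there is one more tool, called after "Call:" as name(argument=value, ...) on one line, values as JSON. play_rows: Moves the arm, as the interface text tells. Its arguments: {"type":"object","properties":{"increments":{"type":"array","items":{"type":"array","items":{"type":"array","items":{"type":"number"}}}},"gripper":{"type":"number"},"force":{"type":"number"}},"required":["increments"]}

```bash
mkdir -p pics; python3 - <<'E'
from plant import status, eyes, r
import cv2,json
print(status.get_obs()); print(r.grip_depth)
for n in("scene","top"):
    print(n,eyes.camera_info(n)); cv2.imwrite(f"pics/{n}0.png",eyes.read_camera(n)[:,:,::-1])
E
```

```text
{'t': 0.0, 'q': array([ 1.25650484,  0.41796598, -0.01029549,  1.61418498,  0.00469313,
        1.11070118, -0.05303746]), 'joint_velocities': array([ 0.00056827, -0.00042871,  0.00099979,  0.00058668,  0.00027236,
       -0.00217831,  0.0004686 ]), 'effort': array([-2.19033514e-03, -8.51250100e+01,  6.37440998e-01, -4.25990474e+01,
       -4.89128300e-02,  1.86444120e-02,  1.26179470e-04]), 'position': array([ 0.16826867, -0.60152164,  0.20482577]), 'orientation': array([ 9.90714981e-01,  1.35953835e-01, -1.27903812e-04, -6.04472074e-04]), 'contact_force': array([0.12716521, 0.4734911 , 0.66202723]), 'ft_torque': array([-0.02639149, -0.03906958, -0.00462482]), 'grip_force': 0.0, 'finger_gap': 0.09406701303401599}
0.0188
scene {'fx': 505.32909081552975, 'fy': 505.32909081552975, 'cx': 314.37355412168876, 'cy': 247.30006549239533, 'distortion': array([-0.10099055,  0.        ,  0.        ,  0.        ,  0.        ]), 'origin': array([1.36691205, 0.06156356, 1.21695003]), 'orientation': array([0.2160441 , 0.23222631, 0.69833824, 0.6416538 ])}
top {'fx': 544.4123012920247, 'fy': 544.4123012920247, 'cx': 318.63961687866424, 'cy': 250.8473154316591, 'distortion': array([0.01586939, 0.        , 0.        , 0.        , 0.        ]), 'origin': array([ 0.42016732, -0.00469104,  1.35187589]), 'orientation': array([ 0.02638137, -0.0320589 , -0.70506243,  0.70792883])}
```

View pics/scene0.png

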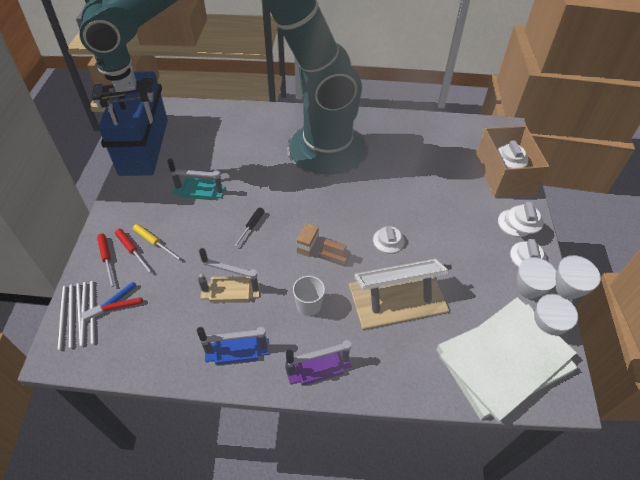

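View pics/top0.png

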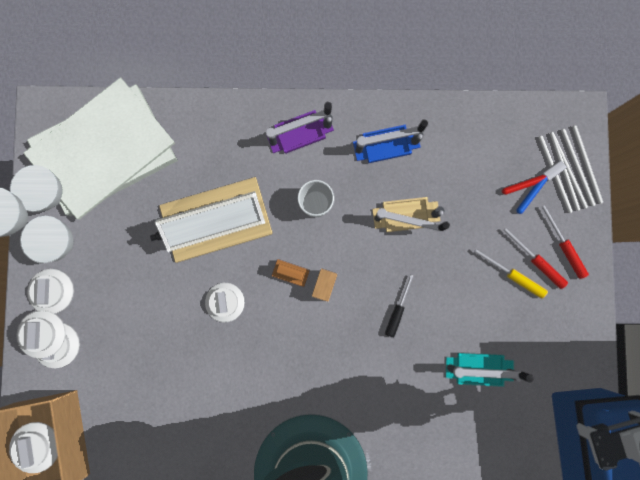

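The wanted tray could be confused with four parts in the top view: plywood tray (405,215), blue (388,142), purple (300,130) and turquoise (480,368). I choose the plywood one. The block is the brown body at (291,272), and the carton is beside it at (323,285). The housing is at (212,222) with its gland at (155,236).

```bash
cat > h.py <<'E'
import numpy as np,cv2
from scipy.spatial.transform import Rotation as R
from plant import status,eyes,r
def ray(n,p):
    c=eyes.camera_info(n);K=np.array([[c['fx'],0,c['cx']],[0,c['fy'],c['cy']],[0,0,1]])
    u=cv2.undistortPoints(np.float64(p).reshape(-1,1,2),K,c['distortion']).reshape(-1,2)
    d=np.c_[u[:,0],-u[:,1],-np.ones(len(u))]
    return np.array(c['origin']),R.from_quat(c['orientation']).apply(d)
def onz(n,p,z):
    o,d=ray(n,p);return o+d*((z-o[2])/d[:,2])[:,None]
def tri(p,q):  # top px, scene px
    o1,d1=ray('top',p);o2,d2=ray('scene',q);out=[]
    for a,b in zip(d1,d2):
        s=np.linalg.lstsq(np.c_[a,-b],o2-o1,rcond=None)[0];A=o1+s[0]*a;B=o2+s[1]*b
        out.append(np.r_[(A+B)/2,np.linalg.norm(A-B)])
    return np.array(out)
E
python3 - <<'E'
from h import *
im=cv2.imread('pics/top0.png')
cv2.imwrite('pics/crop1.png',cv2.resize(im[170:320,140:460],None,fx=2.5,fy=2.5,interpolation=cv2.INTER_CUBIC))
h=cv2.cvtColor(im,cv2.COLOR_BGR2HSV)
m=cv2.inRange(h,(5,60,60),(28,255,255));m[:, :140]=0;m[:,460:]=0;m[:165]=0;m[320:]=0
n,l,s,c=cv2.connectedComponentsWithStats(m)
for i in range(1,n):
    if s[i,4]>60:
        cc=cv2.findContours((l==i).astype('uint8'),0,2)[0][0];b=cv2.boxPoints(cv2.minAreaRect(cc))
        print(s[i],h[l==i].mean(0).round(),b.round(1).tolist())
E
```

```text
[ 159  177  113   85 2704] [ 21.  89. 194.] [[157.8000030517578, 205.0], [255.3000030517578, 176.3000030517578], [272.20001220703125, 233.8000030517578], [174.6999969482422, 262.3999938964844]]
[383 197  57  25 860] [ 21.  87. 182.] [[381.29998779296875, 209.5], [386.29998779296875, 187.8000030517578], [443.3999938964844, 201.0], [438.3999938964844, 222.6999969482422]]
[374 218  48  14 354] [ 21.  84. 150.] [[372.29998779296875, 228.3000030517578], [374.79998779296875, 216.0], [421.29998779296875, 225.3000030517578], [418.8999938964844, 237.60000610351562]]
[272 259  37  28 632] [ 14. 143. 139.] [[271.0, 276.0], [276.79998779296875, 258.6000061035156], [309.5, 269.5], [303.70001220703125, 286.8999938964844]]
[312 269  25  32 531] [ 16. 112. 175.] [[311.0, 296.0], [320.3999938964844, 267.79998779296875], [337.20001220703125, 273.3999938964844], [327.79998779296875, 301.6000061035156]]
```

View pics/crop1.png

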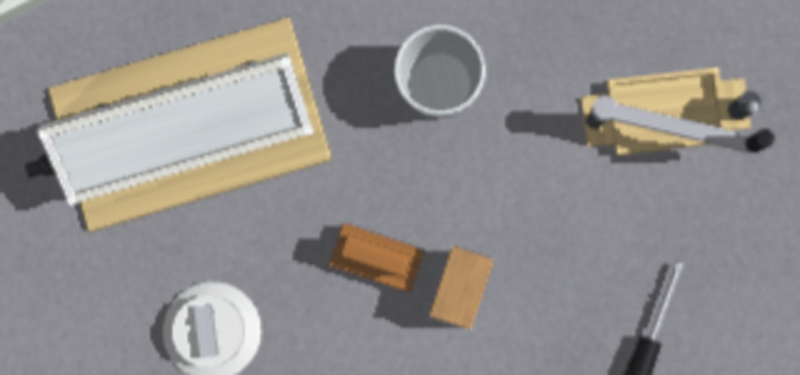

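The crop shows the block body top with corners near (345,224), (425,248), (408,290), (330,262) in crop pixels. The carton stands just beyond its right end. The plywood tray's bar runs from (603,112) to a grip at (760,140), so the keeper is partly open and blocks the bay.

```bash
python3 - <<'E'
from h import *
np.set_printoptions(precision=4,suppress=True)
C=lambda L:np.array(L,float)/2.5+[140,170]-0.3
def rect(name,L,z):
    P=onz('top',C(L),z)[:,:2];c=P.mean(0)
    e=[np.linalg.norm(P[(i+1)%4]-P[i]) for i in range(4)]
    d=P[1]-P[0]+P[2]-P[3];print(name,c,'sides',np.array(e),'edge01 dir deg',np.degrees(np.arctan2(d[1],d[0])));return c
rect('body',[(345,224),(425,248),(408,290),(330,262)],.025)
rect('rib',[(352,235),(418,257),(408,283),(345,260)],.06)
rect('carton',[(453,247),(492,260),(471,328),(431,315)],.065)
rect('base',[(50,90),(290,18),(330,157),(90,230)],.012)
b=[(159,205.5),(256,177),(272,233),(175.5,262)]
rect('trayouter',[(610,80),(718,68),(726,140),(617,153)],.018)
print('hinge',onz('top',C([(603,110)]),.084),'grip',onz('top',C([(762,139)]),.13),'detent',onz('top',C([(746,104)]),.069))
print('floor centre ray',onz('top',C([(177,130)]),.097),'gland',onz('top',C([(38,168)]),.09))
print('refl',onz('top',C([(440,70)]),.085),'down',onz('top',[(225,302)],.03),'screw',onz('top',[(396,322),(409,277)],.01))
q=status.get_obs();print(R.from_quat(q['orientation']).as_matrix())
# scene crop
im=cv2.imread('pics/scene0.png')
cv2.imwrite('pics/crop2.png',cv2.resize(im[215:335,190:460],None,fx=2.9,fy=2.9,interpolation=cv2.INTER_CUBIC))
E
```

```text
body [0.4779 0.0532] sides [0.0816 0.0441 0.0807 0.0398] edge01 dir deg -107.97125797233738
rib [0.4738 0.0481] sides [0.0661 0.0264 0.0636 0.0246] edge01 dir deg -108.98420784495013
carton [ 0.4468 -0.0287] sides [0.0389 0.0671 0.0396 0.0674] edge01 dir deg -107.96669932403836
base [0.6091 0.2396] sides [0.2477 0.1453 0.2461 0.1453] edge01 dir deg -72.65237382002816
trayouter [ 0.6237 -0.233 ] sides [0.108  0.0723 0.1087 0.0731] edge01 dir deg -83.12072855213131
hinge [[ 0.6136 -0.1608  0.084 ]] grip [[ 0.5807 -0.299   0.13  ]] detent [[ 0.6222 -0.2989  0.069 ]]
floor centre ray [[0.5909 0.2363 0.097 ]] gland [[0.5556 0.3657 0.09  ]]
refl [[ 0.6507 -0.0073  0.085 ]] down [[0.4049 0.2104 0.03  ]] screw [[ 0.3574 -0.2053  0.01  ]
 [ 0.4677 -0.2383  0.01  ]]
[[ 0.963   0.2694 -0.0004]
 [ 0.2694 -0.963   0.001 ]
 [-0.0001 -0.0011 -1.    ]]
```

View pics/crop2.png

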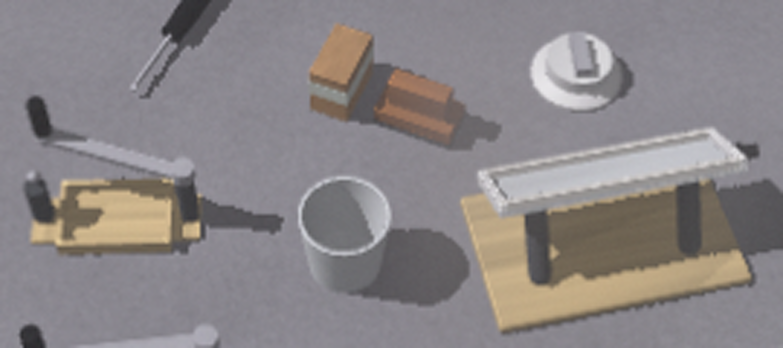

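```bash
python3 - <<'E'
from h import *
np.set_printoptions(precision=4,suppress=True)
T=np.array([(40,130),(288,58),(312,132),(72,204)])/2.5+[140,170]-.3
S=np.array([(748,165),(503,212),(478,180),(715,130)])/2.9+[190,215]-.3
P=tri(T,S);print(P,P.mean(0));e=P[0]+P[3]-P[1]-P[2];print('y dir',np.degrees(np.arctan2(e[1],e[0])))
print('hinge,grip top,detent',tri(np.array([(603,110),(762,137),(746,104)])/2.5+[140,170]-.3,np.array([(185,167),(38,103),(37,180)])/2.9+[190,215]-.3))
a=cv2.imread('pics/top0.png')[255:305,265:315];b=cv2.imread('pics/scene0.png')[228:278,305:355]
cv2.imwrite('pics/crop3.png',np.hstack([cv2.resize(x,None,fx=8,fy=8,interpolation=cv2.INTER_CUBIC) for x in(a,b)]))
E
```

```text
[[0.588  0.3573 0.113  0.0015]
 [0.6564 0.133  0.1108 0.0002]
 [0.5938 0.1128 0.0662 0.0026]
 [0.5233 0.3373 0.0756 0.0002]] [0.5904 0.2351 0.0914 0.0011]
y dir 107.19498260986319
hinge,grip top,detent [[ 0.6139 -0.1619  0.0825  0.0018]
 [ 0.5833 -0.3012  0.1255  0.0022]
 [ 0.6244 -0.304   0.0572  0.0047]]
```

View pics/crop3.png

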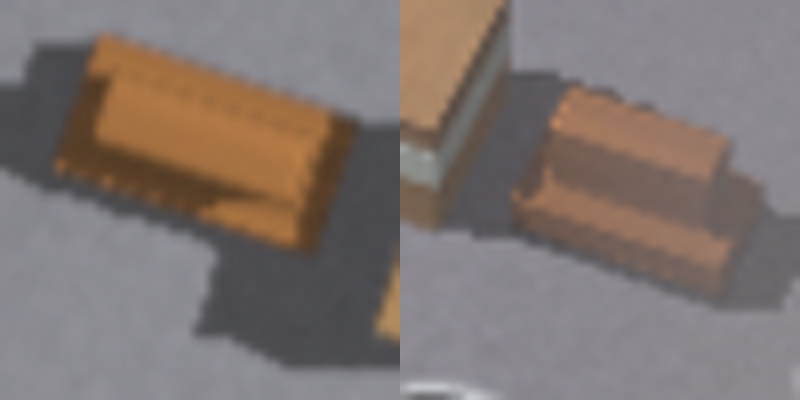

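Findings:
- **Block:** centre about (0.477, 0.0525), long axis at 71.7°.
- **Carton:** gap of about 25 mm to the block's end.
- **Housing floor:** centre about (0.593, 0.234), y axis at 107.3°.
- **Tray:** centre about (0.624, -0.233), y axis at 97°.
- **Keeper:** at about 0.35 rad, with its grip at (0.5815, -0.3005), so it has to be opened first.

The tool cannot tilt. I will grip the rib across its ends, so the block can drop flat onto the slope, then regrip it there.

Call:
play_rows(increments=[[[0.4, 0.3, 0, 0], [0.8, 0.6, 0, 0], [1, 0.75, 0, 0]]], gripper=0.7, force=12)

```text
t: 0.4
position: [0.2718, -0.524, 0.2052]
orientation: [0.99, 0.138, 0.0, -0.001]
contact_force: [-0.2, -0.6, 1.0]
finger_gap: 0.0734
grip_force: 0.0
```

Call:
play_rows(increments=[[[0.4, 0.3, 0, 0], [0.8, 0.6, 0, 0], [1, 0.75, 0, 0]]])

```text
t: 0.7
position: [0.3718, -0.4486, 0.2053]
orientation: [0.99, 0.138, 0.0, -0.001]
contact_force: [0.1, -0.8, 0.1]
finger_gap: 0.0655
grip_force: 0.0
```

Call:
play_rows(increments=[[[0.4, 0.3, 0, 0], [0.8, 0.6, 0, 0], [1, 0.75, 0, 0]]])

```text
t: 1.0
position: [0.4716, -0.3733, 0.2052]
orientation: [0.99, 0.138, 0.0, -0.001]
contact_force: [0.1, 0.4, 0.6]
finger_gap: 0.0658
grip_force: 0.0
```

Call:
play_rows(increments=[[[0.4, 0.3, 0, 0], [0.8, 0.6, 0, 0], [1, 0.75, 0, 0], [1, 0.75, 0, 0], [1, 0.75, 0, 0]]])

```text
t: 1.5
position: [0.5681, -0.3018, 0.2049]
orientation: [0.991, 0.136, -0.0, -0.0]
contact_force: [-0.7, 0.0, -0.2]
finger_gap: 0.0656
grip_force: 0.0
```

Call:
play_rows(increments=[[[0.13, 0.01, -0.3, 0], [0.13, 0.01, -0.6, 0], [0.13, 0.01, -0.85, 0], [0.13, 0.01, -1, 0], [0.13, 0.01, -1, 0]]])

```text
t: 2.0
position: [0.5797, -0.3015, 0.1037]
orientation: [0.991, 0.135, -0.001, -0.001]
contact_force: [-0.6, 1.1, 0.0]
finger_gap: 0.0662
grip_force: 0.0
```

Call:
play_rows(increments=[[[0, 0, 0, 0], [0, 0, 0, 0], [0, 0, 0, 0], [0, 0, 0, 0], [0, 0, 0, 0], [0, 0, 0, 0], [0, 0, 0, 0], [0, 0, 0, 0]]], gripper=0)

```text
t: 2.8
position: [0.5807, -0.3032, 0.1057]
orientation: [0.991, 0.135, -0.0, 0.001]
contact_force: [-2.3, -9.6, 1.3]
finger_gap: 0.018
grip_force: 12.0
```

Call:
play_rows(increments=[[[-0.07, 0.02, 0, 0], [-0.13, 0.04, 0, 0], [-0.2, 0.07, 0, 0], [-0.28, 0.1, 0, 0], [-0.36, 0.14, 0, 0], [-0.43, 0.19, 0, 0], [-0.51, 0.24, 0, 0], [-0.59, 0.3, 0, 0], [-0.66, 0.36, 0, 0], [-0.72, 0.43, 0, 0], [-0.79, 0.5, 0, 0], [-0.85, 0.58, 0, 0], [-0.9, 0.65, 0, 0], [-0.94, 0.73, 0, 0], [-0.98, 0.8, 0, 0], [-1, 0.87, 0, 0], [-1, 0.87, 0, 0], [-1, 0.87, 0, 0]]])

```text
t: 4.6
position: [0.4812, -0.2138, 0.1054]
orientation: [0.991, 0.136, -0.0, -0.0]
contact_force: [-3.5, -1.0, 1.3]
finger_gap: 0.0179
grip_force: 12.0
```

Call:
play_rows(increments=[[[0, 0, 0, 0], [0, 0, 0, 0], [0, 0, 0, 0], [0, 0, 0, 0]]], gripper=0.7)

```text
t: 5.0
position: [0.4816, -0.2139, 0.1055]
orientation: [0.991, 0.136, 0.0, -0.0]
contact_force: [0.2, -0.1, -0.3]
finger_gap: 0.046
grip_force: 0.0
```

Call:
play_rows(increments=[[[0, 0, 0.4, 0], [0, 0, 0.8, 0], [0, 0, 1, 0], [0, 0.4, 1, 0], [0, 0.8, 1, 0], [0, 1, 1, 0], [0, 1, 1, 0]]])

```text
t: 5.7
position: [0.4816, -0.111, 0.2057]
orientation: [0.99, 0.138, 0.0, -0.0]
contact_force: [-0.1, -0.5, 0.5]
finger_gap: 0.066
grip_force: 0.0
```

```bash
python3 - <<'E'
from h import *
im=eyes.read_camera('top')[:,:,::-1]
cv2.imwrite('pics/k1.png',cv2.resize(im[170:320,140:460],None,fx=2.5,fy=2.5,interpolation=cv2.INTER_CUBIC))
print(status.get_obs()['position'])
E
```

```text
[ 0.48158722 -0.11291422  0.20564692]
```

View pics/k1.png

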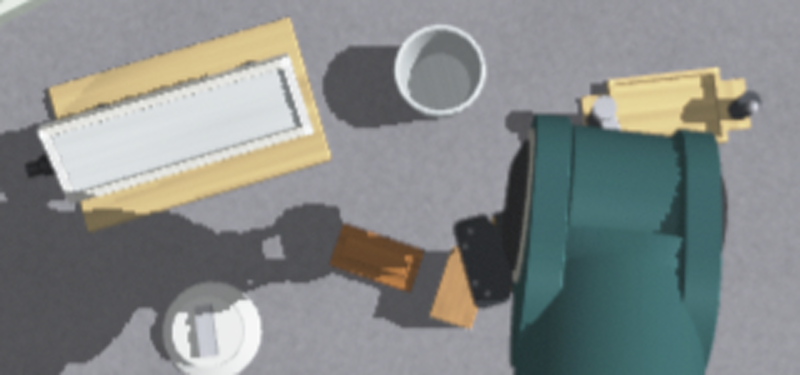

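Keeper is clear of the bay (bar hidden behind the arm, hinge at (605,110)); block and carton are undisturbed.

Call:
play_rows(increments=[[[0, 0.4, 0, -0.07], [0, 0.8, 0, -0.14], [-0.05, 1, 0, -0.21], [-0.05, 1, 0, -0.285], [-0.05, 1, 0, -0.285]]], gripper=0.87)

```text
t: 6.25
position: [0.4766, -0.0144, 0.2054]
orientation: [0.987, -0.163, 0.0, 0.0]
contact_force: [-0.2, -0.1, 0.6]
finger_gap: 0.0818
grip_force: 0.0
```

Call:
play_rows(increments=[[[0, 0.4, 0, 0], [0, 0.65, 0, 0], [0, 0.65, 0, 0], [0, 0.65, -0.3, 0], [0, 0.65, -0.6, 0], [0, 0.65, -0.6, 0], [0, 0.65, -0.6, 0]]])

```text
t: 6.95
position: [0.4767, 0.0501, 0.1459]
orientation: [0.987, -0.161, -0.0, 0.0]
contact_force: [-1.1, 0.4, 0.3]
finger_gap: 0.0818
grip_force: 0.0
```

```bash
python3 - <<'E'
from h import *
o=status.get_obs();print(o['position'],R.from_quat(o['orientation']).as_matrix()[:,1],o['finger_gap'])
a=eyes.read_camera('top')[:,:,::-1][240:320,240:350];b=eyes.read_camera('scene')[:,:,::-1][200:280,280:390]
cv2.imwrite('pics/b1.png',np.hstack([cv2.resize(x,None,fx=3.6,fy=3.6,interpolation=cv2.INTER_CUBIC) for x in(a,b)]))
E
```

```text
[0.47666967 0.05009186 0.14591157] [-3.18303725e-01 -9.47988764e-01  2.04525939e-04] 0.08181969106856997
```

View pics/b1.png

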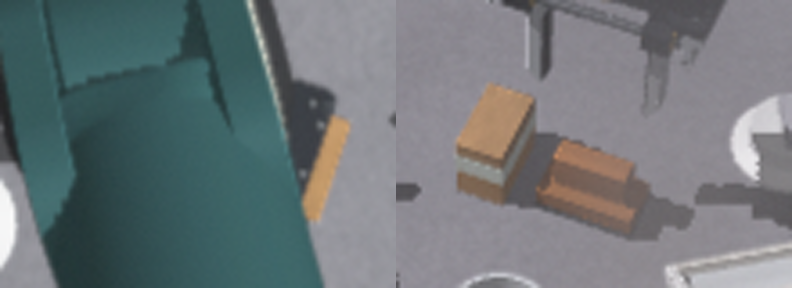

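The two fingers straddle the rib's ends from above, and the carton is clear of the left finger. Lowering and gripping.

Call:
play_rows(increments=[[[0, 0.02, -0.3, 0], [0, 0.02, -0.6, 0], [0, 0.02, -0.8, 0], [0, 0.02, -0.95, 0], [0, 0.02, -1, 0], [0, 0.02, -1, 0]]])

```text
t: 7.65
position: [0.4768, 0.053, 0.046]
orientation: [0.987, -0.161, 0.0, -0.0]
contact_force: [0.8, 0.9, 0.8]
finger_gap: 0.0818
grip_force: 0.0
```

Call:
play_rows(increments=[[[0, 0, -0.1, 0], [0, 0, -0.12, 0], [0, 0, -0.12, 0]]])

```text
t: 7.95
position: [0.4764, 0.0531, 0.0334]
orientation: [0.987, -0.161, -0.0, 0.0]
contact_force: [-0.3, -0.3, 0.1]
finger_gap: 0.0818
grip_force: 0.0
```

Call:
play_rows(increments=[[[0, 0, 0, 0], [0, 0, 0, 0], [0, 0, 0, 0], [0, 0, 0, 0], [0, 0, 0, 0], [0, 0, 0, 0]]], gripper=0, force=25)

```text
t: 8.55
position: [0.4765, 0.0531, 0.0336]
orientation: [0.987, -0.161, 0.0, -0.0]
contact_force: [-0.6, 0.6, 6.9]
finger_gap: 0.064
grip_force: 25.0
```

Call:
play_rows(increments=[[[0, 0, 0.2, 0], [0, 0, 0.5, 0], [0, 0, 0.8, 0], [0, 0, 1, 0], [0, 0, 1, 0]]])

```text
t: 9.05
position: [0.4776, 0.0533, 0.1356]
orientation: [0.987, -0.161, 0.002, -0.0]
contact_force: [-0.6, 0.1, -3.0]
finger_gap: 0.0636
grip_force: 25.0
```

Call:
play_rows(increments=[[[0, 0.1, 0.3, 0], [0, 0.3, 0.6, 0], [0.1, 0.6, 0.6, 0], [0.2, 0.8, 0.6, 0.06], [0.3, 1, 0.6, 0.12], [0.3, 1, 0.6, 0.18], [0.3, 1, 0.6, 0.24], [0.3, 1, 0.6, 0.3], [0.3, 1, 0.6, 0.3]]])

```text
t: 9.95
position: [0.506, 0.153, 0.1921]
orientation: [0.988, 0.153, -0.001, -0.0]
contact_force: [-0.2, -0.3, -3.0]
finger_gap: 0.0636
grip_force: 25.0
```

Call:
play_rows(increments=[[[0.2, 0.3, 0, 0], [0.4, 0.6, 0, 0], [0.6, 0.9, 0, 0], [0.6, 1, 0, 0], [0.6, 1, 0, 0]]])

```text
t: 10.45
position: [0.5656, 0.2547, 0.1921]
orientation: [0.989, 0.151, -0.001, -0.0]
contact_force: [-0.4, -0.2, -1.6]
finger_gap: 0.064
grip_force: 25.0
```

Call:
play_rows(increments=[[[0, 0.2, 0, 0], [0, 0.33, 0, 0], [0, 0.33, 0, 0], [0, 0.33, 0, 0]]])

```text
t: 10.85
position: [0.5663, 0.2854, 0.1933]
orientation: [0.989, 0.151, -0.0, 0.0]
contact_force: [0.4, -1.3, -3.5]
finger_gap: 0.0641
grip_force: 25.0
```

```bash
python3 - <<'E'
from h import *
o=status.get_obs();print(o['position'],R.from_quat(o['orientation']).as_matrix()[:,1],o['finger_gap'],o['contact_force'])
b=eyes.read_camera('scene')[:,:,::-1][190:340,310:510]
cv2.imwrite('pics/c1.png',cv2.resize(b,None,fx=3.9,fy=3.9,interpolation=cv2.INTER_CUBIC))
E
```

```text
[0.5663039  0.28537261 0.19328791] [ 2.98818222e-01 -9.54309951e-01  4.33586115e-04] 0.06407215041651032 [ 0.38462349 -1.3423311  -3.48945856]
```

View pics/c1.png

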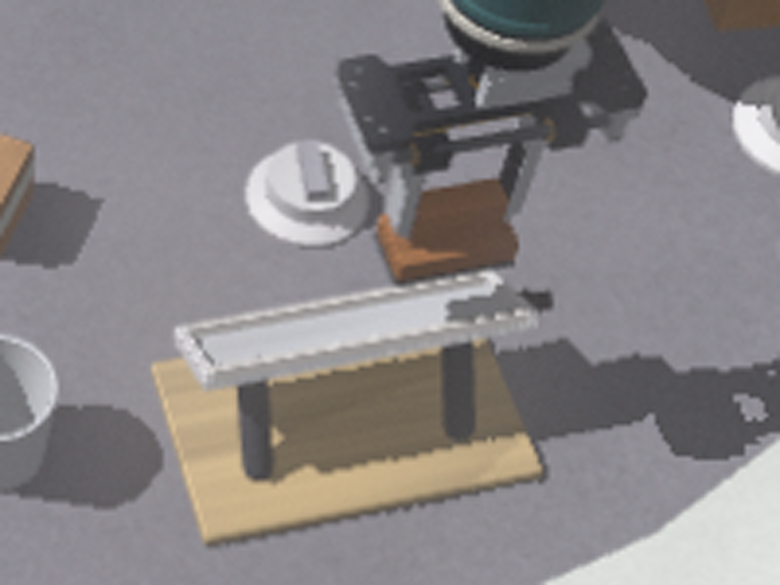

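The block is held level above the gland end of the housing, with the gland at (540,298) in the crop. Lowering to contact.

Call:
play_rows(increments=[[[0.02, 0.01, -0.2, 0], [0.02, 0.01, -0.4, 0], [0.02, 0.01, -0.45, 0], [0.02, 0.01, -0.45, 0], [0.02, 0.01, -0.45, 0]]])

```text
t: 11.4
position: [0.5688, 0.287, 0.1494]
orientation: [0.988, 0.151, 0.0, -0.0]
contact_force: [0.6, 0.1, -1.7]
finger_gap: 0.0639
grip_force: 25.0
```

Call:
play_rows(increments=[[[0, 0, -0.02, 0], [0, 0, -0.04, 0], [0, 0, -0.04, 0], [0, 0, -0.04, 0]]])

```text
t: 11.8
position: [0.5684, 0.2872, 0.1446]
orientation: [0.988, 0.152, 0.0, -0.0]
contact_force: [0.3, -0.1, -2.2]
finger_gap: 0.064
grip_force: 25.0
```

Call:
play_rows(increments=[[[0, 0, -0.02, 0], [0, 0, -0.04, 0], [0, 0, -0.04, 0], [0, 0, -0.04, 0]]])

```text
t: 12.2
position: [0.5683, 0.2871, 0.1404]
orientation: [0.988, 0.152, -0.0, 0.0]
contact_force: [-1.5, -0.5, -0.6]
finger_gap: 0.0638
grip_force: 25.0
```

Call:
play_rows(increments=[[[0, 0, -0.02, 0], [0, 0, -0.03, 0], [0, 0, -0.03, 0], [0, 0, -0.03, 0]]])

```text
t: 12.6
position: [0.5684, 0.2872, 0.1375]
orientation: [0.988, 0.152, 0.0, -0.0]
contact_force: [-0.2, -0.3, 2.5]
finger_gap: 0.064
grip_force: 25.0
```

Call:
play_rows(increments=[[[0, 0, 0.02, 0], [0, 0, 0.02, 0], [0, 0, 0.02, 0]]])

```text
t: 12.9
position: [0.5681, 0.2871, 0.1393]
orientation: [0.988, 0.152, -0.0, 0.0]
contact_force: [-2.8, -0.6, -0.7]
finger_gap: 0.0638
grip_force: 25.0
```

Call:
play_rows(increments=[[[0, 0, 0, 0], [0, 0, 0, 0], [0, 0, 0, 0], [0, 0, 0, 0], [0, 0, 0, 0], [0, 0, 0, 0]]], gripper=0.76)

```text
t: 13.5
position: [0.5684, 0.2871, 0.1394]
orientation: [0.988, 0.152, 0.0, -0.0]
contact_force: [0.4, -0.4, -0.0]
finger_gap: 0.0715
grip_force: 0.0
```

```bash
python3 - <<'E'
from h import *
o=status.get_obs();print(o['position'],o['finger_gap'],o['contact_force'])
b=eyes.read_camera('scene')[:,:,::-1][220:300,340:460]
cv2.imwrite('pics/d1.png',cv2.resize(b,None,fx=6.5,fy=6.5,interpolation=cv2.INTER_CUBIC))
E
```

```text
[0.56842755 0.28710936 0.13944655] 0.07152472629506962 [ 0.36065538 -0.35799536 -0.015504  ]
```

View pics/d1.png

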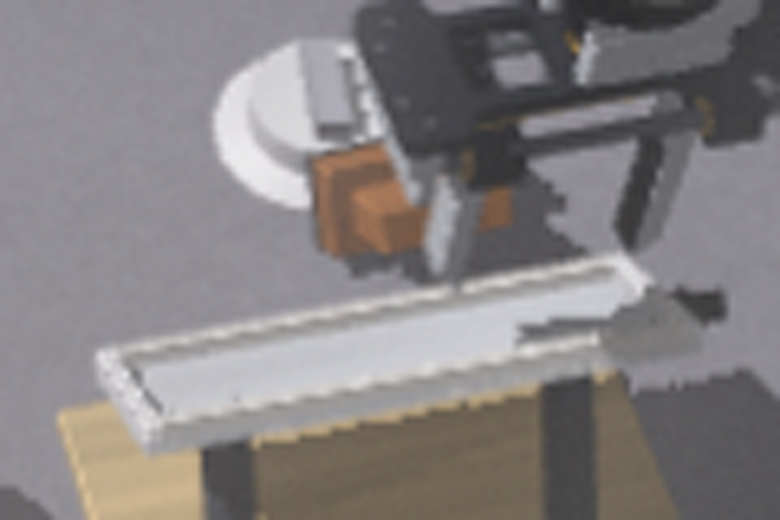

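The block did not settle. It rolled off the low side and appears to be lying on its side near the downlight. Clearing the arm for a proper look.

Call:
play_rows(increments=[[[0.2, 0, 0.4, 0], [0.2, 0, 0.8, 0], [0.2, 0, 1, 0], [0.2, -0.4, 1, 0], [0.2, -0.8, 1, 0], [0.2, -1, 1, 0]]])

```text
t: 14.15
position: [0.5888, 0.1836, 0.2395]
orientation: [0.989, 0.15, 0.0, 0.001]
contact_force: [-0.1, 0.1, -0.1]
finger_gap: 0.0712
grip_force: 0.0
```

Call:
play_rows(increments=[[[0, -0.4, 0, 0], [0, -0.8, 0, 0], [0, -1, 0, 0]]])

```text
t: 14.45
position: [0.5885, 0.0833, 0.2394]
orientation: [0.989, 0.15, -0.0, 0.001]
contact_force: [-0.2, 0.5, -0.8]
finger_gap: 0.0715
grip_force: 0.0
```

Call:
play_rows(increments=[[[0, -0.4, 0, 0], [0, -0.8, 0, 0], [0, -1, 0, 0], [0, -1, 0, 0]]])

```text
t: 14.85
position: [0.5884, -0.0165, 0.2394]
orientation: [0.989, 0.149, -0.0, 0.0]
contact_force: [0.3, -0.5, -0.6]
finger_gap: 0.0713
grip_force: 0.0
```

```bash
python3 - <<'E'
from h import *
T=eyes.read_camera('top')[:,:,::-1];S=eyes.read_camera('scene')[:,:,::-1]
cv2.imwrite('pics/T1.png',T);cv2.imwrite('pics/S1.png',S)
a=cv2.resize(T[230:330,130:290],None,fx=2.5,fy=2.5);a=cv2.resize(T[225:325,150:283],None,fx=3,fy=3,interpolation=cv2.INTER_CUBIC)
b=cv2.resize(S[205:305,340:473],None,fx=3,fy=3,interpolation=cv2.INTER_CUBIC)
z=cv2.resize(T[250:310,205:265],None,fx=4.9,fy=4.9,interpolation=cv2.INTER_CUBIC);y=cv2.resize(S[215:275,375:435],None,fx=4.9,fy=4.9,interpolation=cv2.INTER_CUBIC)
c=np.zeros((596,800,3),np.uint8);c[:300,:399]=a;c[:300,400:799]=b;c[302:596,:294]=z;c[302:596,400:694]=y
cv2.imwrite('pics/e1.png',c);print(status.get_obs()['position'])
E
```

```text
[ 0.58836434 -0.01262461  0.23948152]
```

View pics/e1.png

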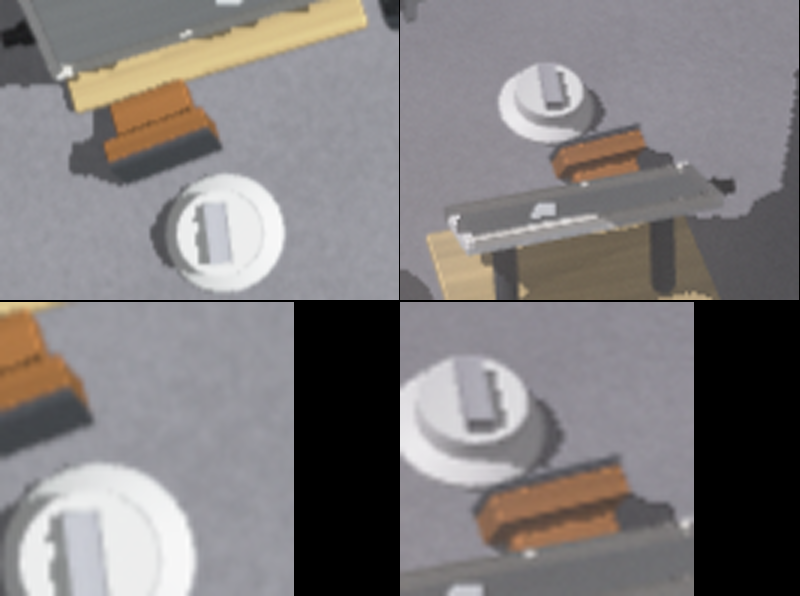

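The block lies on its side on the table: rib towards the stand at crop (150,105), sole facing the robot at (165,160). The downlight is unmoved at (225,302). Measuring from the saved picture.

```bash
python3 - <<'E'
from h import *
np.set_printoptions(precision=4,suppress=True)
f=lambda L:np.array(L,float)/3+[150,225]-.33
for n,L,z in(('ribtip',[(113,106),(188,83)],.033),('ribroot/bodytop',[(108,143),(210,109)],.044),('soletop',[(107,163),(214,128)],.044),('solebot',[(122,182),(219,149)],0),('ribtop root',[(122,133),(195,110)],.033)):
    P=onz('top',f(L),z);d=P[0]-P[1];print(n,P[:,:2].tolist(),'mid',P.mean(0),'len',np.linalg.norm(d),np.degrees(np.arctan2(d[1],d[0])))
# mask check: brown vs image
im=cv2.imread('pics/T1.png');h=cv2.cvtColor(im,cv2.COLOR_BGR2HSV)
m=cv2.inRange(h,(5,110,60),(18,255,255));m[:250]=0;m[300:]=0;m[:,:170]=0;m[:,240:]=0
c=max(cv2.findContours(m,0,2)[0],key=cv2.contourArea);print(cv2.boxPoints(cv2.minAreaRect(c)),cv2.approxPolyDP(c,1.5,True)[:,0].tolist())
E
```

```text
ribtip [[0.5058367935731712, 0.30266231086070045], [0.5247149422480895, 0.24269548760480508]] mid [0.5153 0.2727 0.033 ] len 0.06286815083009925 107.47451721747018
ribroot/bodytop [[0.4755019536868134, 0.3033722899432275], [0.5030363728387859, 0.22265003866853325]] mid [0.4893 0.263  0.044 ] len 0.08528907367823493 108.8345465214688
soletop [[0.45954391500171654, 0.30378120754660354], [0.48782324120192405, 0.21917137332652933]] mid [0.4737 0.2615 0.044 ] len 0.08921067389660378 108.48128451304615
solebot [[0.4452748832944065, 0.30146736181665945], [0.4727554277312349, 0.22225794522401437]] mid [0.459  0.2619 0.    ] len 0.0838409923575079 109.13346658332672
ribtop root [[0.4840679929566807, 0.29491924222955235], [0.502874689764608, 0.2366255663365325]] mid [0.4935 0.2658 0.033 ] len 0.061252301948136995 107.88073098507026
[[180.414  259.4076]
 [215.7134 249.0255]
 [221.2707 267.9204]
 [185.9713 278.3025]] [[221, 267], [213, 260], [209, 251], [187, 259], [189, 270], [185, 272], [187, 278], [217, 266]]
```

Call:
play_rows(increments=[[[0, 0.4, 0, 0], [0, 0.8, 0, 0], [-0.2, 1, 0, 0.01], [-0.2, 1, 0, 0.01]]], gripper=1, force=6)

```text
t: 15.35
position: [0.5663, 0.0925, 0.2397]
orientation: [0.986, 0.166, -0.0, -0.001]
contact_force: [0.0, 0.2, 0.5]
finger_gap: 0.094
grip_force: 0.0
```

Call:
play_rows(increments=[[[-0.2, 0.4, 0, 0], [-0.4, 0.8, 0, 0], [-0.65, 1, 0, 0], [-0.65, 1, 0, 0]]])

```text
t: 15.75
position: [0.5005, 0.1913, 0.2399]
orientation: [0.986, 0.165, 0.0, -0.0]
contact_force: [0.4, -0.5, 0.9]
finger_gap: 0.0939
grip_force: 0.0
```

Call:
play_rows(increments=[[[0, 0.4, 0, 0], [0, 0.84, -0.3, 0], [0, 0.84, -0.7, 0], [0, 0.84, -1, 0], [0, 0.84, -1, 0]]])

```text
t: 16.25
position: [0.5017, 0.2704, 0.136]
orientation: [0.987, 0.162, -0.003, 0.001]
contact_force: [1.2, -0.2, 0.7]
finger_gap: 0.0938
grip_force: 0.0
```

Call:
play_rows(increments=[[[0.02, 0.01, -0.3, 0], [0.02, 0.01, -0.6, 0], [0.02, 0.01, -0.8, 0], [0.02, 0.01, -0.9, 0], [0.02, 0.01, -0.9, 0]]])

```text
t: 16.75
position: [0.5058, 0.272, 0.0498]
orientation: [0.987, 0.162, -0.0, 0.0]
contact_force: [1.0, 1.3, 0.4]
finger_gap: 0.0938
grip_force: 0.0
```

Call:
play_rows(increments=[[[0, 0, -0.15, 0], [0, 0, -0.3, 0], [0, 0, -0.34, 0], [0, 0, -0.34, 0]]])

```text
t: 17.15
position: [0.505, 0.272, 0.0148]
orientation: [0.987, 0.162, -0.001, 0.0]
contact_force: [0.7, 0.2, 1.2]
finger_gap: 0.0944
grip_force: 0.0
```

Call:
play_rows(increments=[[[0, 0, 0, 0], [0, 0, 0, 0], [0, 0, 0, 0], [0, 0, 0, 0], [0, 0, 0, 0], [0, 0, 0, 0], [0, 0, 0, 0], [0, 0, 0, 0]]], gripper=0)

```text
t: 17.95
position: [0.5056, 0.2722, 0.0156]
orientation: [0.987, 0.162, 0.0, -0.0]
contact_force: [1.4, -0.2, 2.4]
finger_gap: 0.0642
grip_force: 6.0
```

Call:
play_rows(increments=[[[0, 0, 0.1, 0], [0, 0, 0.2, 0], [0, 0, 0.3, 0], [0, 0, 0.4, 0], [0, 0, 0.5, 0], [-0.1, 0.07, 0.6, 0], [-0.2, 0.13, 0.7, 0], [-0.2, 0.13, 0.7, 0], [-0.2, 0.13, 0.7, 0], [-0.2, 0.13, 0.7, 0]]])

```text
t: 18.95
position: [0.4854, 0.2848, 0.085]
orientation: [0.987, 0.162, -0.0, 0.0]
contact_force: [0.1, 0.3, -1.6]
finger_gap: 0.0642
grip_force: 6.0
```

```bash
cat > seg.py <<'E'
from h import *
def brown(name,lo,hi):
    im=eyes.read_camera(name)[:,:,::-1].copy();cv2.imwrite('pics/last_%s.png'%name,im)
    h=cv2.cvtColor(im,cv2.COLOR_BGR2HSV);m=cv2.inRange(h,(3,80,50),(18,255,255))
    k=np.zeros_like(m);k[lo[1]:hi[1],lo[0]:hi[0]]=1;m*=k
    for c in cv2.findContours(m,0,2)[0]:
        if cv2.contourArea(c)>30: print(name,cv2.contourArea(c),cv2.boundingRect(c),cv2.approxPolyDP(c,1.2,True)[:,0].tolist())
def proj(name,P):
    c=eyes.camera_info(name);q=R.from_quat(c['orientation']).inv().apply(np.atleast_2d(P)-c['origin']);q=q*[1,-1,-1]
    K=np.array([[c['fx'],0,c['cx']],[0,c['fy'],c['cy']],[0,0,1]])
    return cv2.projectPoints(q,np.zeros(3),np.zeros(3),K,c['distortion'])[0][:,0]
E
python3 - <<'E'
from seg import *
np.set_printoptions(precision=1,suppress=True)
o=status.get_obs();print(o['position'].round(4),o['contact_force'],o['finger_gap'])
brown('scene',(340,170),(470,290))
p=o['position'];ax=np.array([-.318,.948,0]);hz=np.array([.949,.314,0]);up=np.array([0,0,1.])
piv=p+[0,0,.0065]  # rib mid
for a in(90,60,40,0):
    a=np.radians(a);bz=np.cos(a)*up+np.sin(a)*hz;by=np.cos(a)*hz-np.sin(a)*up
    s=piv-.045*bz
    print(np.degrees(a),[proj('scene',s+ax*i*.042+by*j*.022+bz*k)[0].round().tolist() for k in(.006,.025) for i in(-1,1) for j in(-1,1)],
     'rib',[proj('scene',s+ax*i*.032+by*j*.011+bz*.06)[0].round().tolist() for i in(-1,1) for j in(-1,1)])
E
```

```text
[0.5 0.3 0.1] [ 0.1  0.3 -1.6] 0.06416688164956343
scene 302.5 (408, 232, 21, 23) [[425, 232], [418, 233], [411, 237], [409, 244], [410, 247], [408, 250], [409, 254], [428, 249], [426, 242], [427, 234]]
90.0 [[400.0, 231.0], [398.0, 241.0], [428.0, 226.0], [425.0, 236.0], [403.0, 237.0], [400.0, 246.0], [431.0, 231.0], [428.0, 241.0]] rib [[410.0, 248.0], [408.0, 253.0], [431.0, 244.0], [430.0, 248.0]]
59.99999999999999 [[399.0, 235.0], [399.0, 249.0], [426.0, 229.0], [426.0, 243.0], [401.0, 237.0], [402.0, 251.0], [429.0, 232.0], [429.0, 246.0]] rib [[409.0, 245.0], [409.0, 252.0], [431.0, 240.0], [431.0, 247.0]]
40.0 [[398.0, 239.0], [401.0, 254.0], [425.0, 233.0], [428.0, 248.0], [400.0, 239.0], [403.0, 254.0], [428.0, 234.0], [430.0, 249.0]] rib [[408.0, 242.0], [410.0, 250.0], [430.0, 238.0], [431.0, 246.0]]
0.0 [[399.0, 249.0], [405.0, 261.0], [426.0, 244.0], [432.0, 255.0], [400.0, 245.0], [406.0, 257.0], [428.0, 240.0], [433.0, 252.0]] rib [[407.0, 240.0], [409.0, 246.0], [428.0, 236.0], [431.0, 242.0]]
```

Call:
play_rows(increments=[[[0, 0, -0.1, 0], [0, 0, -0.2, 0], [0, 0, -0.3, 0], [0, 0, -0.33, 0], [0, 0, -0.33, 0]]])

```text
t: 19.5
position: [0.485, 0.285, 0.0516]
orientation: [0.987, 0.162, -0.001, 0.0]
contact_force: [1.1, 0.2, -2.7]
finger_gap: 0.064
grip_force: 6.0
```

Call:
play_rows(increments=[[[0, 0, 0, 0], [0, 0, 0, 0], [0, 0, 0, 0], [0, 0, 0, 0], [0, 0, 0, 0]]], gripper=0, force=3)

```text
t: 20.0
position: [0.4854, 0.2851, 0.0526]
orientation: [0.987, 0.162, 0.0, -0.0]
contact_force: [0.8, 0.2, -1.4]
finger_gap: 0.064
grip_force: 3.0
```

```bash
python3 - <<'E'
from seg import *
o=status.get_obs();print(o['position'].round(4),o['contact_force'].round(1),o['ft_torque'].round(3),o['finger_gap'],o['grip_force'])
brown('scene',(340,170),(470,290))
E
```

```text
[0.4854 0.2851 0.0526] [ 0.8  0.2 -1.4] [-0.001 -0.015  0.021] 0.0640383935379103 2.999841682612896
scene 234.0 (398, 249, 30, 16) [[426, 250], [422, 249], [407, 252], [408, 255], [406, 258], [403, 258], [399, 254], [398, 257], [400, 263], [402, 264], [411, 260], [415, 261], [425, 259], [427, 256]]
```

```bash
cat >> seg.py <<'E'
def hyp(angs,name='scene',hp=.045,dz=.0065,yaw=108.5):
    t=np.radians(yaw);ax=np.array([np.cos(t),np.sin(t),0]);hz=np.array([np.sin(t),-np.cos(t),0]);up=np.array([0,0,1.])
    piv=status.get_obs()['position']+[0,0,dz]
    for A in angs:
        a=np.radians(A);bz=np.cos(a)*up+np.sin(a)*hz;by=np.cos(a)*hz-np.sin(a)*up;s=piv-hp*bz
        f=lambda hl,hw,k:[proj(name,s+ax*i*hl+by*j*hw+bz*k)[0].round().astype(int).tolist() for i in(-1,1) for j in(-1,1)]
        print(A,'sole',f(.042,.022,.0),'body',f(.042,.022,.025),'rib',f(.032,.011,.06))
E
python3 - <<'E'
from seg import *
hyp((90,60,45,30,15,0))
im=cv2.imread('pics/last_scene.png');h=cv2.cvtColor(im,cv2.COLOR_BGR2HSV)
for y in range(240,276,2): print(y,' '.join('%3d/%3d'%(h[y,x,1],h[y,x,2]) for x in range(394,436,3)))
E
```

```text
90 sole [[398, 237], [396, 246], [425, 232], [423, 241]] body [[401, 244], [399, 253], [429, 238], [426, 247]] rib [[408, 255], [407, 259], [429, 251], [428, 255]]
60 sole [[396, 241], [397, 255], [423, 236], [424, 249]] body [[399, 244], [400, 258], [427, 239], [427, 252]] rib [[407, 252], [408, 259], [429, 247], [429, 254]]
45 sole [[396, 244], [398, 259], [423, 239], [425, 254]] body [[399, 245], [401, 260], [426, 240], [428, 255]] rib [[407, 250], [408, 258], [428, 246], [429, 253]]
30 sole [[396, 248], [400, 263], [423, 243], [426, 257]] body [[399, 247], [402, 262], [426, 242], [429, 256]] rib [[406, 249], [408, 256], [427, 244], [429, 252]]
15 sole [[397, 253], [401, 266], [423, 247], [428, 261]] body [[399, 249], [403, 263], [426, 244], [430, 258]] rib [[406, 248], [408, 255], [427, 243], [429, 250]]
0 sole [[398, 257], [403, 269], [424, 252], [430, 263]] body [[399, 252], [404, 264], [426, 246], [431, 258]] rib [[405, 247], [408, 253], [426, 243], [429, 249]]
240   9/147  10/146   9/111  12/ 82  33/ 85   4/ 61   9/ 58  12/124  14/148  15/150  14/151  15/102  12/ 64   9/109
2
[... 1270 characters left out ...]
/122
264  12/150  12/149  77/133  68/164  38/196   8/201   8/203   5/159   6/157   5/163   5/158   7/153  10/207   9/207
266   6/180   7/196   8/202   7/176   7/156   8/157   3/164   4/184   8/204   9/208   9/209  10/208  10/207   9/206
268   5/152  10/156   3/161   3/173   5/191   9/207  11/209   9/209   9/208  10/209  10/209   9/208   9/208   9/206
270   4/184  10/205   9/206   9/205   9/205   9/208   7/208   9/209   7/209   9/210   9/209  10/208   9/198   5/212
272   9/202   9/203   8/204   9/205   9/206  11/210  11/211   8/211   8/211   6/208   4/207   4/206   7/193   7/187
274   8/202  10/205  10/208   9/209   7/210   6/209   4/210   4/211   8/202   7/211   5/156   8/158   7/154   5/153
```

The block has swung upright: the rib top is at row 250 and the body shoulder at rows 254–264. Setting it flat on the table so I can regrip it.

Call:
play_rows(increments=[[[0, 0, -0.03, 0], [0, 0, -0.06, 0], [0, 0, -0.09, 0], [0, 0, -0.12, 0], [0, 0, -0.15, 0], [0, 0, -0.18, 0], [0, 0, -0.19, 0], [0, 0, -0.19, 0], [0, 0, -0.19, 0]]])

```text
t: 20.95
position: [0.4853, 0.2851, 0.0332]
orientation: [0.987, 0.162, -0.0, -0.0]
contact_force: [0.0, -0.0, -2.4]
finger_gap: 0.0636
grip_force: 3.0
```

Call:
play_rows(increments=[[[0, 0, 0, 0], [0, 0, 0, 0], [0, 0, 0, 0], [0, 0, 0, 0]]], gripper=0.78)

```text
t: 21.35
position: [0.4854, 0.2851, 0.0335]
orientation: [0.987, 0.162, 0.0, -0.0]
contact_force: [-0.2, -0.3, 0.3]
finger_gap: 0.0729
grip_force: 0.0
```

```bash
python3 - <<'E'
from seg import *
o=status.get_obs();print(o['position'].round(4),o['contact_force'].round(1),o['ft_torque'].round(3),o['finger_gap'],o['grip_force'])
brown('scene',(340,170),(470,290))
p=o['position'][2];hyp((0,),hp=p,dz=0)
E
```

```text
[0.4854 0.2851 0.0335] [-0.2 -0.3  0.3] [ 0.003 -0.03  -0.002] 0.07290301187393314 0.0
scene 266.5 (397, 245, 30, 20) [[423, 245], [407, 248], [404, 262], [400, 262], [398, 260], [397, 254], [399, 263], [402, 264], [405, 262], [426, 259], [425, 255], [423, 254]]
0 sole [[397, 260], [402, 272], [423, 254], [429, 266]] body [[398, 255], [403, 267], [425, 249], [430, 261]] rib [[404, 250], [407, 256], [425, 246], [428, 252]]
```

Call:
play_rows(increments=[[[0, 0, 0, 0], [0, 0, 0, 0], [0, 0, 0, 0], [0, 0, 0, 0], [0, 0, 0, 0], [0, 0, 0, 0]]], gripper=0, force=6)

```text
t: 22.0
position: [0.4854, 0.2851, 0.0334]
orientation: [0.987, 0.162, -0.0, -0.0]
contact_force: [0.0, -0.6, 0.3]
finger_gap: 0.0641
grip_force: 6.0
```

Call:
play_rows(increments=[[[0, 0, 0.08, 0], [0, 0, 0.16, 0], [0, 0, 0.25, 0], [0.07, 0.02, 0.25, 0], [0.14, 0.04, 0.25, -0.01], [0.14, 0.04, 0.25, -0.01], [0.14, 0.04, 0.18, -0.01], [0.14, 0.04, 0.15, -0.01], [0.14, 0.04, 0.13, -0.01]]])

```text
t: 22.9
position: [0.4989, 0.289, 0.0456]
orientation: [0.988, 0.152, -0.001, 0.0]
contact_force: [0.4, 0.1, -1.7]
finger_gap: 0.0637
grip_force: 6.0
```

Call:
play_rows(increments=[[[0, 0, -0.02, 0], [0, 0, -0.03, 0], [0, 0, -0.04, 0], [0, 0, -0.05, 0], [0, 0, -0.06, 0], [0, 0, -0.07, 0], [0, 0, -0.08, 0], [0, 0, -0.08, 0], [0, 0, -0.08, 0]]])

```text
t: 23.8
position: [0.4994, 0.2891, 0.0384]
orientation: [0.988, 0.152, -0.0, -0.0]
contact_force: [0.0, -0.0, -2.1]
finger_gap: 0.0641
grip_force: 6.0
```

```bash
python3 - <<'E'
from seg import *
o=status.get_obs();print(o['position'].round(4),o['contact_force'].round(1),o['ft_torque'].round(3),o['finger_gap'],o['grip_force'])
brown('scene',(340,170),(470,290))
hyp((0,-19),hp=.046,dz=.013,yaw=107.3)
E
```

```text
[0.4994 0.2891 0.0384] [ 0.  -0.  -2.1] [-0.049 -0.059 -0.019] 0.06409543402309213 5.999956056475639
scene 172.5 (408, 248, 19, 15) [[425, 248], [411, 250], [408, 262], [424, 259], [426, 255]]
0 sole [[399, 262], [404, 274], [426, 257], [431, 269]] body [[400, 257], [405, 269], [427, 252], [432, 264]] rib [[406, 253], [409, 259], [427, 249], [430, 255]]
-19 sole [[400, 268], [406, 276], [427, 263], [433, 271]] body [[401, 261], [406, 269], [428, 256], [434, 264]] rib [[406, 252], [408, 257], [427, 248], [430, 253]]
```

Call:
play_rows(increments=[[[0, 0, 0.1, 0], [0, 0, 0.25, 0], [0, 0, 0.45, 0], [0, 0, 0.65, 0], [0, 0, 0.75, 0], [0, 0, 0.75, 0], [0, 0, 0.75, 0]]])

```text
t: 24.55
position: [0.4993, 0.2889, 0.1133]
orientation: [0.988, 0.151, -0.0, 0.0]
contact_force: [0.4, -0.1, -2.4]
finger_gap: 0.064
grip_force: 6.0
```

```bash
python3 - <<'E'
from seg import *
o=status.get_obs();print(o['position'].round(4),o['contact_force'].round(1),o['ft_torque'].round(3),o['finger_gap'],o['grip_force'])
brown('scene',(340,170),(470,290))
hyp((10,0,-10,-19),hp=.046,dz=.013,yaw=107.3)
im=cv2.imread('pics/last_scene.png');h=cv2.cvtColor(im,cv2.COLOR_BGR2HSV)
for y in range(222,266,2): print(y,' '.join('%3d/%3d'%(h[y,x,1],h[y,x,2]) for x in range(394,442,3)))
E
```

```text
[0.4993 0.2889 0.1133] [ 0.4 -0.1 -2.4] [ 0.013 -0.031 -0.026] 0.06399117037062729 5.999943092465401
scene 374.5 (402, 232, 33, 23) [[430, 233], [425, 232], [415, 234], [411, 249], [408, 249], [405, 246], [403, 240], [402, 245], [405, 253], [420, 252], [434, 247], [429, 244], [431, 239]]
10 sole [[402, 244], [406, 258], [429, 239], [434, 252]] body [[403, 240], [408, 254], [432, 235], [437, 248]] rib [[411, 237], [413, 244], [433, 233], [435, 240]]
0 sole [[402, 247], [407, 259], [430, 242], [436, 254]] body [[404, 242], [409, 254], [432, 237], [437, 249]] rib [[410, 236], [413, 242], [432, 232], [435, 239]]
-10 sole [[403, 250], [408, 261], [431, 245], [437, 255]] body [[404, 243], [409, 254], [432, 238], [438, 249]] rib [[410, 236], [413, 241], [432, 232], [435, 237]]
-19 sole [[404, 252], [409, 261], [432, 247], [438, 256]] body [[404, 245], [410, 254], [432, 240], [439, 249]] rib [[409, 236], [412, 240], [431, 232], [434, 236]]
222  14/146  13/158  15/ 86  12/ 83  19/ 79  17/ 77  12/ 62  12/ 62  13/ 57  21/ 87  18/128  14/147  16/148  14/142  10/104  16/ 82
224  14/145   9/166  1
[... 2049 characters left out ...]
  12/149  14/147  12/148  14/148  14/149
256  12/151  12/150  12/151  14/149  12/ 88  15/ 87  13/101  14/128  12/146  15/150  14/149  14/146  14/149  16/146  14/148  16/147
258  14/150  14/148  14/150  14/149  15/150  15/150  12/148  14/147  14/151  12/150  15/149  14/148  12/150  12/144  12/144  14/151
260  12/149  14/148  14/150  12/149  15/150  14/149  15/152  15/149  14/149  13/152   8/159   4/179   6/203   6/139   6/119  14/ 92
262  13/152  14/149  12/144  12/145  14/149  14/147  10/155   3/172   5/195   6/197   8/183   5/153   7/155   5/161   4/117   5/109
264  12/149  12/148  12/153   6/162   4/191   6/200   7/205   6/160   7/156   6/162   3/168   7/189   7/205  10/207   4/115   6/211
```

```bash
python3 - <<'E'
from seg import *
hyp((-25,-32,-40,-50,-60),hp=.046,dz=.013,yaw=107.3)
o=status.get_obs();print(o['ft_torque'],o['contact_force'])
E
```

```text
-25 sole [[404, 254], [410, 261], [432, 249], [439, 256]] body [[404, 246], [410, 254], [433, 241], [439, 248]] rib [[409, 236], [412, 240], [431, 232], [434, 236]]
-32 sole [[405, 256], [411, 261], [433, 251], [440, 256]] body [[405, 247], [410, 253], [433, 242], [439, 248]] rib [[409, 236], [412, 239], [431, 233], [434, 235]]
-40 sole [[406, 257], [412, 261], [434, 252], [440, 256]] body [[405, 249], [411, 252], [433, 244], [440, 247]] rib [[409, 237], [412, 238], [431, 233], [434, 234]]
-50 sole [[407, 259], [412, 260], [435, 254], [441, 255]] body [[406, 250], [411, 251], [434, 245], [440, 246]] rib [[409, 237], [411, 238], [430, 233], [433, 234]]
-60 sole [[408, 260], [413, 259], [437, 255], [442, 253]] body [[406, 252], [411, 250], [435, 246], [440, 244]] rib [[408, 238], [411, 237], [430, 234], [433, 233]]
[ 0.02486942 -0.0455055  -0.03432855] [ 0.85882835  0.17974064 -2.27086095]
```

The block is still level. The fingers slipped before it pivoted. I'll rest it across the base's edge as a ramp, release it, and regrip it tilted.

Call:
play_rows(increments=[[[0.08, 0.02, -0.15, 0], [0.08, 0.02, -0.35, 0], [0.08, 0.02, -0.55, 0], [0.08, 0.02, -0.65, 0], [0.08, 0.02, -0.7, 0], [0.08, 0.02, -0.72, 0], [0.08, 0.02, -0.73, 0], [0.08, 0.02, -0.73, 0]]])

```text
t: 25.4
position: [0.5076, 0.291, 0.0409]
orientation: [0.988, 0.151, 0.0, 0.0]
contact_force: [-1.3, -2.9, 2.0]
finger_gap: 0.064
grip_force: 6.0
```

Call:
play_rows(increments=[[[0, 0, 0, 0], [0, 0, 0, 0], [0, 0, 0, 0], [0, 0, 0, 0], [0, 0, 0, 0], [0, 0, 0, 0]]], gripper=0.8)

```text
t: 26.0
position: [0.5074, 0.2912, 0.0404]
orientation: [0.988, 0.152, -0.0, -0.0]
contact_force: [-0.9, 0.1, 0.0]
finger_gap: 0.0751
grip_force: 0.0
```

Call:
play_rows(increments=[[[0, 0, 0.4, 0], [0, 0, 0.8, 0], [0, 0, 0.8, 0], [0, 0, 0.8, 0]]], gripper=0.9)

```text
t: 26.4
position: [0.5078, 0.2912, 0.1211]
orientation: [0.988, 0.151, 0.001, -0.0]
contact_force: [-0.5, -0.8, -1.1]
finger_gap: 0.0846
grip_force: 0.0
```

```bash
python3 - <<'E'
from seg import *
o=status.get_obs();print(o['position'].round(4),o['contact_force'].round(1),o['finger_gap'])
brown('scene',(340,170),(470,290))
t=np.radians(107.3);ax=np.array([np.cos(t),np.sin(t),0]);hz=np.array([np.sin(t),-np.cos(t),0])
E=np.array([.5375,.2173,0]);al=(o['position']-E)@ax
f=lambda P:proj('scene',P)[0].round(1).tolist()
for A,u,z in((-25,-.0063,.009),(-18,-.0145,.0073),(0,-.007,.012),(0,-.03,0)):
    a=np.radians(A);bz=np.array([0,0,np.cos(a)])+np.sin(a)*hz;by=np.cos(a)*hz+np.array([0,0,-np.sin(a)]);s=E+ax*al+hz*u+[0,0,z]
    print(A,u,'body',[f(s+ax*i*.042+by*j*.022+bz*.025) for i in(-1,1) for j in(-1,1)],'rib',[f(s+ax*i*.032+by*j*.011+bz*.06) for i in(-1,1) for j in(-1,1)])
im=cv2.imread('pics/last_scene.png');h=cv2.cvtColor(im,cv2.COLOR_BGR2HSV)
for y in range(236,272,2): print(y,' '.join('%3d/%3d'%(h[y,x,1],h[y,x,2]) for x in range(394,442,3)))
E
```

```text
[0.5078 0.2912 0.1211] [-0.5 -0.8 -1.1] 0.08464937358601145
scene 308.0 (399, 247, 30, 18) [[424, 247], [413, 248], [407, 251], [404, 250], [404, 256], [399, 258], [399, 263], [402, 264], [428, 259], [425, 255]]
-25 -0.0063 body [[399.4, 259.0], [404.7, 266.3], [426.4, 254.0], [432.3, 261.1]] rib [[403.9, 249.7], [406.7, 253.2], [424.9, 245.9], [427.8, 249.3]]
-18 -0.0145 body [[398.8, 256.9], [404.1, 265.7], [425.8, 251.9], [431.6, 260.5]] rib [[403.8, 248.7], [406.5, 253.0], [424.8, 244.9], [427.7, 249.2]]
0 -0.007 body [[401.0, 258.2], [405.8, 270.5], [428.2, 253.2], [433.5, 265.2]] rib [[407.3, 253.4], [409.8, 259.6], [428.5, 249.5], [431.2, 255.6]]
0 -0.03 body [[397.9, 254.4], [402.7, 266.4], [424.8, 249.4], [430.0, 261.3]] rib [[404.1, 249.6], [406.5, 255.6], [425.0, 245.8], [427.6, 251.8]]
236   4/131   2/220   5/202   9/138  10/157  11/111  14/128  14/150  14/151  13/152  15/152  15/152  14/150  12/150  15/121   4/ 60
238   7/142   2/220   4/172   6/137  12/177  10/107  14/150  14/149  10/148  13/153  13/152  13/152  12/151  12/149  10/ 79  12/ 62
240   4/134   2/218   6/124
[... 1384 characters left out ...]
  37/164   5/144   6/130   4/118  12/132
262  15/153   9/138 113/151 116/149 110/125 112/121  93/159  58/180  32/198   6/197   8/182   7/153   8/154   6/160   6/123   5/110
264  12/149  13/141  85/138  73/172  39/198   5/199   8/203   8/160   5/155   5/162   2/167   5/187   9/207   7/206   8/152   6/119
266   6/180   7/195   8/201   7/174   8/158   8/157   3/164   3/184   9/205   9/208  10/206   9/206  10/207  10/206   8/160   7/115
268   7/152   8/156   5/161   4/173   7/190   9/206  10/208  10/208   9/207   9/207  10/208   9/208  10/208   7/205   9/205   7/205
270   4/185   9/204  10/205   9/204   8/204   9/206   9/208   7/208   7/208   9/209  11/209   9/209   8/199   4/212   3/202   8/199
```

It now rests as a ramp at about 21°. Rib top corners are at scene (403.5,250) and (424,247), and the body edge starts at (399.5,257.5). Regripping firmly.

Call:
play_rows(increments=[[[-0.2, -0.06, -0.1, 0], [-0.2, -0.06, -0.3, 0], [-0.2, -0.06, -0.5, 0], [-0.2, -0.06, -0.7, 0], [-0.2, -0.06, -0.83, 0], [-0.2, -0.06, -0.83, 0], [-0.2, -0.06, -0.83, 0]]])

```text
t: 27.15
position: [0.4872, 0.2853, 0.0374]
orientation: [0.988, 0.152, -0.0, -0.0]
contact_force: [0.1, -0.1, 0.2]
finger_gap: 0.0845
grip_force: 0.0
```

Call:
play_rows(increments=[[[0, 0, 0, 0], [0, 0, 0, 0], [0, 0, 0, 0], [0, 0, 0, 0], [0, 0, 0, 0], [0, 0, 0, 0]]], gripper=0, force=20)

```text
t: 27.75
position: [0.4877, 0.2853, 0.0379]
orientation: [0.988, 0.151, 0.0, -0.0]
contact_force: [-0.7, -0.3, 7.2]
finger_gap: 0.064
grip_force: 20.0
```

Call:
play_rows(increments=[[[0, 0, 0.1, 0], [0, 0, 0.3, 0], [0, 0, 0.6, 0], [0, 0, 0.9, 0], [0, 0, 1, 0], [0, 0, 1, 0], [0, 0, 1, 0]]])

```text
t: 28.45
position: [0.487, 0.2847, 0.1364]
orientation: [0.988, 0.151, -0.001, 0.0]
contact_force: [-0.5, 0.8, -1.7]
finger_gap: 0.0641
grip_force: 20.0
```

```bash
python3 - <<'E'
from seg import *
o=status.get_obs();print(o['position'].round(4),o['contact_force'].round(1),o['finger_gap'])
brown('scene',(340,150),(470,290))
hyp((-10,-21,-30),hp=.046,dz=.013,yaw=107.3)
E
```

```text
[0.487  0.2847 0.1364] [-0.5  0.8 -1.7] 0.06408484524023782
scene 452.5 (403, 225, 34, 25) [[430, 225], [414, 227], [410, 241], [404, 237], [403, 240], [408, 249], [434, 244], [433, 243], [436, 240], [432, 239], [432, 228]]
-10 sole [[403, 241], [408, 252], [431, 236], [437, 247]] body [[403, 235], [409, 245], [432, 230], [438, 240]] rib [[409, 227], [412, 232], [431, 223], [435, 228]]
-21 sole [[404, 244], [409, 253], [432, 239], [438, 247]] body [[404, 237], [410, 245], [432, 232], [439, 240]] rib [[409, 227], [412, 231], [431, 223], [434, 227]]
-30 sole [[405, 247], [410, 253], [433, 242], [439, 247]] body [[404, 238], [410, 244], [433, 233], [439, 239]] rib [[409, 227], [412, 230], [431, 224], [434, 226]]
```

Call:
play_rows(increments=[[[0, 0, 0.2, 0], [0.1, 0, 0.35, 0], [0.3, 0, 0.35, 0], [0.5, -0.01, 0.35, 0], [0.65, -0.02, 0.35, 0], [0.71, -0.02, 0.35, 0], [0.71, -0.02, 0.2, 0], [0.71, -0.02, 0.1, 0], [0.71, -0.02, 0.03, 0], [0.71, -0.02, 0, 0], [0.71, -0.02, 0, 0]]])

```text
t: 29.6
position: [0.5579, 0.2831, 0.137]
orientation: [0.988, 0.152, -0.0, 0.0]
contact_force: [-0.1, 0.7, -2.5]
finger_gap: 0.0639
grip_force: 20.0
```

Call:
play_rows(increments=[[[0, 0, -0.02, 0], [0, 0, -0.02, 0], [0, 0, -0.03, 0], [0, 0, -0.03, 0], [0, 0, -0.03, 0]]], gripper=0, force=6)

```text
t: 30.1
position: [0.5584, 0.2832, 0.1345]
orientation: [0.988, 0.152, 0.0, -0.0]
contact_force: [1.0, -0.5, -2.9]
finger_gap: 0.064
grip_force: 6.0
```

Call:
play_rows(increments=[[[0, 0, -0.01, 0], [0, 0, -0.02, 0], [0, 0, -0.02, 0]]])

```text
t: 30.4
position: [0.5583, 0.2831, 0.1323]
orientation: [0.988, 0.152, -0.0, -0.0]
contact_force: [-0.3, 0.0, -1.0]
finger_gap: 0.0642
grip_force: 6.0
```

Call:
play_rows(increments=[[[0, 0, -0.01, 0], [0, 0, -0.02, 0], [0, 0, -0.02, 0]]])

```text
t: 30.7
position: [0.5584, 0.2832, 0.1304]
orientation: [0.988, 0.152, -0.0, -0.0]
contact_force: [-1.2, 0.1, -0.6]
finger_gap: 0.0641
grip_force: 6.0
```

Call:
play_rows(increments=[[[0, 0, -0.01, 0], [0, 0, -0.02, 0], [0, 0, -0.02, 0]]])

```text
t: 31.0
position: [0.5584, 0.2831, 0.1284]
orientation: [0.988, 0.152, -0.0, -0.0]
contact_force: [-1.1, -0.3, 1.5]
finger_gap: 0.0633
grip_force: 6.0
```

Call:
play_rows(increments=[[[0, 0, -0.01, 0], [0, 0, -0.02, 0], [0, 0, -0.02, 0]]])

```text
t: 31.3
position: [0.5583, 0.2831, 0.1263]
orientation: [0.988, 0.152, -0.0, 0.0]
contact_force: [-1.6, -0.7, 1.2]
finger_gap: 0.0638
grip_force: 6.0
```

Call:
play_rows(increments=[[[0, 0, -0.01, 0], [0, 0, -0.02, 0], [-0.01, 0, -0.03, 0], [-0.01, 0, -0.03, 0]]])

```text
t: 31.7
position: [0.5572, 0.2829, 0.1232]
orientation: [0.988, 0.151, -0.0, 0.0]
contact_force: [-2.2, -2.8, 1.4]
finger_gap: 0.0639
grip_force: 6.0
```

Call:
play_rows(increments=[[[0, 0, -0.01, 0], [0, 0, -0.02, 0], [-0.01, 0, -0.03, 0], [-0.01, 0, -0.03, 0]]])

```text
t: 32.1
position: [0.5562, 0.2829, 0.1202]
orientation: [0.988, 0.151, -0.0, 0.0]
contact_force: [-2.3, -3.5, 2.4]
finger_gap: 0.0643
grip_force: 6.0
```

```bash
python3 - <<'E'
from seg import *
o=status.get_obs();print(o['position'].round(4),o['contact_force'].round(1),o['ft_torque'].round(3),o['finger_gap'])
brown('scene',(340,150),(480,290))
hyp((-21,-27,-32),hp=.046,dz=.013,yaw=107.3)
im=cv2.imread('pics/last_scene.png');h=cv2.cvtColor(im,cv2.COLOR_BGR2HSV)
for y in range(232,276,2): print(y,' '.join('%3d/%3d'%(h[y,x,1],h[y,x,2]) for x in range(406,457,3)))
E
```

```text
[0.5562 0.2829 0.1202] [-2.3 -3.5  2.4] [-0.833  0.452 -0.046] 0.06430957810706839
scene 484.5 (403, 248, 34, 26) [[429, 248], [413, 251], [409, 265], [403, 262], [403, 267], [407, 273], [423, 271], [433, 267], [436, 268], [434, 267], [436, 264], [434, 265], [429, 262], [431, 261], [431, 251]]
-21 sole [[403, 268], [408, 277], [431, 263], [438, 271]] body [[403, 260], [409, 269], [432, 255], [438, 264]] rib [[408, 251], [411, 255], [431, 247], [434, 251]]
-27 sole [[403, 270], [409, 277], [432, 264], [439, 272]] body [[403, 262], [409, 269], [432, 256], [439, 263]] rib [[408, 251], [411, 255], [431, 247], [434, 251]]
-32 sole [[404, 271], [410, 277], [433, 265], [439, 272]] body [[403, 262], [409, 269], [433, 257], [439, 263]] rib [[408, 251], [411, 254], [430, 247], [434, 250]]
232  17/ 75  13/ 60  18/ 72  14/132  12/144  18/ 85  22/ 70  10/125   9/109  10/106  10/104  13/ 76   9/ 59  12/ 62  12/ 63  13/100  14/ 75
234  20/ 78  20/ 65  15/ 67  19/ 80  22/ 71  18/ 72  15/ 66  20/ 78  23/ 55  18/ 56   4/ 59  12/ 62  13/ 58  12/ 62  12/ 65  12/ 87  10/102
236  20/ 76  17/ 73  18/ 70  1
[... 2069 characters left out ...]

266 123/154 122/151 123/155 124/156 125/155 120/149  95/ 97  82/ 96  85/ 96  78/ 98  79/100   2/116   5/109   7/ 77   9/ 86  12/132  12/146
268 118/140 121/148 122/144 105/114 107/112 106/113  99/111  88/ 98  88/ 99  79/ 97  83/ 98   7/115   4/119   7/ 72   8/ 67  14/ 92  10/146
270 119/148 104/113 105/114 106/111 102/110  99/106  99/106  78/ 95  68/ 90  26/ 78   7/ 72   5/112   4/115   6/118   8/ 66  13/ 95  14/146
272  69/114 101/109 102/108  94/103  83/101  40/ 89   7/ 78   9/ 83   9/ 81   3/ 96   7/115   7/117   8/124   6/125  13/141  12/148  12/147
274  11/144  66/ 96  20/ 77  17/ 74   3/ 99   6/139   6/171   5/148   8/121   4/124   6/123   6/122   2/122   4/123  12/145  14/149  14/146
```

Call:
play_rows(increments=[[[0, 0, -0.01, 0], [0.01, 0, -0.02, 0], [0.02, 0.01, -0.03, 0], [0.02, 0.01, -0.04, 0], [0.02, 0.01, -0.04, 0], [0.02, 0.01, -0.04, 0]]])

```text
t: 32.75
position: [0.5582, 0.284, 0.1163]
orientation: [0.988, 0.151, -0.0, 0.0]
contact_force: [-3.8, -5.7, 3.2]
finger_gap: 0.0641
grip_force: 6.0
```

```bash
cat > st.py <<'E'
from seg import *
def st():
    o=status.get_obs();p=o['position'];F=np.array([.593,.234,.097]);t=np.radians(107.3);ax=np.array([np.cos(t),np.sin(t),0]);hz=np.array([np.sin(t),-np.cos(t),0]);c,s=np.cos(.56),np.sin(.56)
    n=np.array([0,0,c])-s*hz;x=c*hz+np.array([0,0,s]);d=p+[0,0,.013]-F;f=o['contact_force']+[0,0,2.45]
    print('t',round(o['t'],2),'xyn mm',(1e3*np.array([d@x,d@ax,d@n])).round(1),'F xyn',np.array([f@x,f@ax,f@n]).round(1),'gap',o['finger_gap'].round(4),'tq',o['ft_torque'].round(2))
E
python3 - <<'E'
from st import *
st();brown('scene',(340,150),(480,290));hyp((-21,-27,-32),hp=.046,dz=.013,yaw=107.3);st()
E
```

```text
Traceback (most recent call last):
  File "st.py", line 5, in st
    print('t',round(o['t'],2),'xyn mm',(1e3*np.array([d@x,d@ax,d@n])).round(1),'F xyn',np.array([f@x,f@ax,f@n]).round(1),'gap',o['finger_gap'].round(4),'tq',o['ft_torque'].round(2))
                                                                                                                               ^^^^^^^^^^^^^^^^^^^^^
AttributeError: 'float' object has no attribute 'round'
```

```bash
sed -i "s/o\['finger_gap'\].round(4)/round(o['finger_gap'],4)/" st.py; python3 - <<'E'
from st import *
st();brown('scene',(340,150),(480,290));hyp((-21,-27,-32),hp=.046,dz=.013,yaw=107.3);st()
F=np.array([.593,.234,.097]);t=np.radians(107.3);ax=np.array([np.cos(t),np.sin(t),0]);hz=np.array([np.sin(t),-np.cos(t),0]);c,s=np.cos(.56),np.sin(.56)
n=np.array([0,0,c])-s*hz;x=c*hz+np.array([0,0,s])
for q in((.039,.118,.008),(.039,-.118,.008),(-.039,-.118,.008),(-.039,.118,.008)): print(q,proj('scene',F+x*q[0]+ax*q[1]+n*q[2])[0].round(1),proj('top',F+x*q[0]+ax*q[1]+n*q[2])[0].round(1))
im=cv2.imread('pics/scene0.png');h=cv2.cvtColor(im,cv2.COLOR_BGR2HSV)
im=cv2.imread('pics/top0.png');h=cv2.cvtColor(im,cv2.COLOR_BGR2HSV);m=cv2.inRange(h,(0,0,190),(180,40,255));m[:180]=0;m[275:]=0;m[:,:140]=0;m[:,285:]=0
cc=max(cv2.findContours(m,0,2)[0],key=cv2.contourArea);print('top rim',cv2.boxPoints(cv2.minAreaRect(cc)).round(1).tolist())
im=cv2.imread('pics/scene0.png');h=cv2.cvtColor(im,cv2.COLOR_BGR2HSV);m=cv2.inRange(h,(0,0,185),(180,40,255));m[:255]=0;m[295:]=0;m[:,:345]=0;m[:,455:]=0
cc=max(cv2.findContours(m,0,2)[0],key=cv2.contourArea);print('scene rim',cv2.boxPoints(cv2.minAreaRect(cc)).round(1).tolist(),cv2.approxPolyDP(cc,2,True)[:,0].tolist())
E
```

```text
t 32.75 xyn mm [ 1.6 58.  37.1] F xyn [-1.6 -4.3  7.6] gap 0.0641 tq [-1.18  0.82 -0.06]
scene 468.5 (403, 250, 34, 26) [[431, 252], [429, 250], [413, 252], [411, 265], [407, 266], [403, 263], [404, 270], [407, 274], [420, 273], [435, 268], [435, 265], [436, 266], [435, 265], [432, 267], [431, 265], [427, 265], [431, 262]]
-21 sole [[403, 269], [409, 278], [432, 264], [438, 273]] body [[403, 262], [409, 271], [432, 256], [439, 265]] rib [[408, 253], [411, 257], [431, 248], [434, 253]]
-27 sole [[404, 271], [409, 279], [432, 266], [439, 273]] body [[403, 263], [409, 271], [432, 258], [439, 265]] rib [[408, 253], [411, 256], [431, 249], [434, 252]]
-32 sole [[404, 272], [410, 279], [433, 267], [439, 273]] body [[404, 264], [409, 270], [433, 258], [439, 264]] rib [[408, 253], [411, 256], [430, 249], [434, 252]]
t 32.8 xyn mm [ 1.6 58.1 37.1] F xyn [-0.6 -3.6  7.6] gap 0.0641 tq [-1.12  0.92 -0.12]
(0.039, 0.118, 0.008) [448.  268.2] [155.5 222.2]
(0.039, -0.118, 0.008) [362.3 284.6] [255.6 192.1]
(-0.039, -0.118, 0.008) [354.5 272.8] [265.5 222.1]
(-0.039, 0.118, 0.008) [436.1 257.6] [168.3 251.5]
top rim [[155.10000610351562, 222.0], [255.8000030517578, 192.1999969482422], [264.79998779296875, 222.8000030517578], [164.1999969482422, 252.60000610351562]]
scene rim [[354.6000061035156, 274.1000061035156], [443.70001220703125, 257.0], [446.29998779296875, 270.79998779296875], [357.29998779296875, 287.8999938964844]] [[446, 269], [434, 259], [425, 261], [434, 260], [433, 264], [364, 276], [364, 284], [357, 274], [355, 276], [362, 287], [369, 283], [437, 271], [440, 267], [442, 270]]
```

The geometry agrees: normal force 7.6 N against about 9 mm sunk, block at y = 58 mm and about flat. Firming the grip and stroking.

Call:
play_rows(increments=[[[0, 0, 0, 0], [0, 0, 0.01, 0], [0, 0, 0.01, 0], [0, 0, 0.01, 0]]], gripper=0, force=20)

```text
t: 33.2
position: [0.5579, 0.284, 0.1171]
orientation: [0.988, 0.152, -0.001, 0.0]
contact_force: [-5.3, -4.7, 2.3]
finger_gap: 0.0637
grip_force: 20.0
```

Call:
play_rows(increments=[[[0.01, -0.03, 0, 0], [0.02, -0.055, 0, 0], [0.025, -0.085, 0, 0], [0.035, -0.11, 0, 0], [0.045, -0.14, 0, 0], [0.05, -0.165, 0, 0], [0.06, -0.195, 0, 0], [0.07, -0.22, 0, 0], [0.08, -0.25, 0, 0], [0.085, -0.275, 0, 0], [0.085, -0.275, 0, 0]]])

```text
t: 34.3
position: [0.5667, 0.2576, 0.1176]
orientation: [0.988, 0.152, 0.0, -0.001]
contact_force: [-3.8, 0.8, 3.8]
finger_gap: 0.0637
grip_force: 20.0
```

```bash
python3 - <<'E'
from st import *
st();brown('scene',(340,150),(480,290));hyp((-21,-27,-32),hp=.046,dz=.013,yaw=107.3)
E
```

```text
t 34.3 xyn mm [ 2.5 30.3 38.1] F xyn [0.4 1.9 7.1] gap 0.0637 tq [ 0.34  0.88 -0.04]
scene 503.5 (394, 251, 34, 27) [[420, 251], [403, 254], [400, 268], [394, 265], [394, 270], [399, 277], [427, 270], [427, 267], [421, 263]]
-21 sole [[393, 271], [399, 280], [422, 266], [429, 274]] body [[394, 263], [399, 272], [423, 258], [429, 267]] rib [[399, 254], [401, 259], [421, 250], [424, 254]]
-27 sole [[394, 273], [400, 280], [423, 267], [429, 275]] body [[394, 265], [399, 272], [423, 259], [429, 267]] rib [[398, 254], [401, 258], [421, 250], [424, 254]]
-32 sole [[395, 274], [400, 280], [424, 268], [430, 275]] body [[394, 266], [400, 272], [423, 260], [430, 266]] rib [[398, 254], [401, 257], [421, 250], [424, 253]]
```

Call:
play_rows(increments=[[[0.01, -0.03, 0, 0], [0.02, -0.06, 0, 0], [0.03, -0.09, 0, 0], [0.04, -0.12, 0, 0], [0.045, -0.15, 0, 0], [0.055, -0.18, 0, 0], [0.065, -0.21, 0, 0], [0.075, -0.24, 0, 0], [0.085, -0.27, 0, 0], [0.095, -0.3, 0, 0], [0.105, -0.33, 0, 0], [0.11, -0.36, 0, 0], [0.12, -0.39, 0, 0], [0.13, -0.42, 0, 0], [0.13, -0.42, 0, 0]]])

```text
t: 35.85
position: [0.5799, 0.2149, 0.1174]
orientation: [0.988, 0.152, -0.0, -0.0]
contact_force: [-4.5, 0.0, 4.0]
finger_gap: 0.0637
grip_force: 20.0
```

Call:
play_rows(increments=[[[0.01, -0.03, 0, 0], [0.02, -0.06, 0, 0], [0.03, -0.09, 0, 0], [0.04, -0.12, 0, 0], [0.045, -0.15, 0, 0], [0.055, -0.18, 0, 0], [0.065, -0.21, 0, 0], [0.075, -0.24, 0, 0], [0.085, -0.27, 0, 0], [0.095, -0.3, 0, 0], [0.105, -0.33, 0, 0], [0.11, -0.36, 0, 0], [0.12, -0.39, 0, 0], [0.13, -0.42, 0, 0], [0.13, -0.42, 0, 0], [0.13, -0.42, 0, 0], [0.13, -0.42, 0, 0], [0.13, -0.42, 0, 0]]])

```text
t: 37.65
position: [0.5929, 0.1727, 0.1175]
orientation: [0.988, 0.152, -0.0, 0.0]
contact_force: [-3.2, -0.3, 3.4]
finger_gap: 0.0636
grip_force: 20.0
```

```bash
python3 - <<'E'
from st import *
st();brown('scene',(300,150),(450,300));hyp((-21,-27,-32),hp=.046,dz=.013,yaw=107.3)
E
```

```text
t 37.65 xyn mm [  2.2 -58.5  38.1] F xyn [0.4 0.7 6.7] gap 0.0636 tq [0.15 0.84 0.02]
scene 256.0 (362, 259, 34, 24) [[390, 260], [385, 260], [385, 264], [382, 266], [385, 266], [383, 271], [387, 271], [387, 274], [368, 275], [362, 271], [366, 282], [367, 280], [373, 281], [395, 277], [394, 271], [390, 269]]
scene 220.5 (300, 224, 18, 22) [[305, 224], [300, 233], [300, 242], [308, 245], [307, 244], [312, 238], [317, 227]]
-21 sole [[362, 277], [367, 286], [392, 271], [397, 280]] body [[362, 269], [367, 279], [392, 264], [397, 273]] rib [[366, 260], [369, 265], [390, 256], [392, 260]]
-27 sole [[363, 278], [367, 286], [392, 273], [398, 281]] body [[362, 270], [367, 278], [392, 265], [398, 272]] rib [[366, 260], [369, 264], [390, 256], [392, 260]]
-32 sole [[363, 280], [368, 287], [393, 274], [398, 281]] body [[362, 271], [367, 278], [392, 266], [398, 272]] rib [[366, 260], [369, 263], [389, 256], [392, 259]]
```

Stroke complete at y = -58.5 mm, with 6.7 N and about 8 mm sunk. Lifting off and carrying the block to the tray.

Call:
play_rows(increments=[[[-0.03, -0.01, 0.05, 0], [-0.06, -0.02, 0.1, 0], [-0.12, -0.04, 0.2, 0], [-0.2, -0.06, 0.4, 0], [-0.2, -0.06, 0.6, 0], [-0.1, -0.06, 0.8, 0], [0, -0.06, 0.9, 0], [0.05, -0.3, 0.9, 0], [0.05, -0.6, 0.9, -0.04], [0.05, -0.9, 0.9, -0.085], [0.05, -0.9, 0.9, -0.085]]])

```text
t: 38.8
position: [0.598, 0.0776, 0.208]
orientation: [0.998, 0.059, 0.0, 0.001]
contact_force: [-0.5, -0.1, -3.1]
finger_gap: 0.0642
grip_force: 20.0
```

Call:
play_rows(increments=[[[0, -0.2, 0, 0], [0, -0.5, 0, 0], [0, -0.8, 0, 0], [0, -1, 0, 0]]])

```text
t: 39.2
position: [0.5975, -0.0194, 0.208]
orientation: [0.998, 0.063, 0.0, 0.0]
contact_force: [0.4, 0.6, -1.7]
finger_gap: 0.0637
grip_force: 20.0
```

Call:
play_rows(increments=[[[0, -0.3, 0, 0], [0, -0.6, 0, 0], [0, -0.9, 0, 0], [0, -1, 0, 0]]])

```text
t: 39.6
position: [0.5974, -0.1207, 0.2079]
orientation: [0.998, 0.062, 0.0, 0.001]
contact_force: [-0.6, -0.7, -3.1]
finger_gap: 0.0638
grip_force: 20.0
```

Call:
play_rows(increments=[[[0, -0.3, 0, 0], [0, -0.6, 0, 0], [0, -0.85, 0, 0], [0, -1, 0, 0], [0, -1, 0, 0], [0, -1, 0, 0]]])

```text
t: 40.2
position: [0.5981, -0.216, 0.2076]
orientation: [0.998, 0.064, 0.0, -0.0]
contact_force: [0.3, 0.9, -1.5]
finger_gap: 0.0642
grip_force: 20.0
```

```bash
python3 - <<'E'
from st import *
st();o=status.get_obs();print(o['position'].round(4),R.from_quat(o['orientation']).as_matrix()[:,1].round(3))
brown('scene',(180,150),(310,300));hyp((-21,-32),hp=.046,dz=.013,yaw=96.9)
E
```

```text
t 40.2 xyn mm [ -43.7 -431.2  173.2] F xyn [0.9 0.7 0.5] gap 0.0642 tq [0.09 0.01 0.01]
[ 0.5981 -0.216   0.2076] [ 0.127 -0.992 -0.001]
scene 30.5 (297, 248, 12, 7) [[297, 248], [297, 251], [304, 254], [308, 253]]
scene 600.0 (212, 229, 34, 24) [[216, 229], [216, 242], [213, 243], [212, 246], [213, 252], [244, 251], [245, 240], [243, 242], [240, 241], [238, 229]]
scene 159.5 (297, 224, 13, 21) [[308, 224], [305, 224], [297, 238], [298, 242], [305, 242], [305, 244], [309, 243]]
-21 sole [[215, 246], [213, 255], [247, 245], [246, 254]] body [[214, 238], [212, 247], [247, 237], [245, 246]] rib [[216, 228], [215, 233], [241, 227], [241, 232]]
-32 sole [[215, 249], [212, 255], [247, 248], [246, 255]] body [[214, 240], [211, 246], [247, 239], [245, 245]] rib [[216, 229], [215, 231], [241, 228], [241, 231]]
```

Call:
play_rows(increments=[[[0, -0.1, 0, 0], [0, -0.2, -0.1, 0], [0, -0.2, -0.3, 0], [0, -0.2, -0.5, 0], [0, -0.2, -0.7, 0], [0, -0.2, -0.9, 0], [0, -0.2, -1, 0], [0, -0.2, -1, 0]]])

```text
t: 41.05
position: [0.597, -0.2375, 0.1058]
orientation: [0.998, 0.063, -0.001, -0.001]
contact_force: [-0.7, 0.3, -1.7]
finger_gap: 0.0635
grip_force: 20.0
```

Call:
play_rows(increments=[[[0, 0, -0.15, 0], [0, 0, -0.3, 0], [0, 0, -0.45, 0], [0, 0, -0.53, 0], [0, 0, -0.57, 0], [0, 0, -0.57, 0], [0, 0, -0.57, 0]]])

```text
t: 41.75
position: [0.5986, -0.2372, 0.0507]
orientation: [0.998, 0.063, 0.001, -0.0]
contact_force: [5.7, 0.5, -1.9]
finger_gap: 0.0638
grip_force: 20.0
```

Call:
play_rows(increments=[[[0, 0, -0.02, 0], [0, 0, -0.04, 0], [0, 0, -0.06, 0], [0, 0, -0.07, 0], [0, 0, -0.07, 0], [0, 0, -0.07, 0]]])

```text
t: 42.35
position: [0.5999, -0.2375, 0.045]
orientation: [0.998, 0.063, 0.002, 0.001]
contact_force: [7.7, 0.9, 8.3]
finger_gap: 0.0639
grip_force: 20.0
```

```bash
python3 - <<'E'
from st import *
o=status.get_obs();print(o['position'].round(4),o['contact_force'].round(1))
brown('scene',(180,200),(290,310));hyp((-21,-32),hp=.046,dz=.013,yaw=97)
E
```

```text
[ 0.5999 -0.2375  0.045 ] [7.7 0.9 8.3]
scene 500.5 (212, 266, 33, 22) [[217, 266], [217, 277], [213, 280], [212, 279], [214, 287], [243, 285], [244, 276], [241, 278], [239, 277], [237, 266]]
-21 sole [[216, 280], [214, 290], [246, 280], [244, 289]] body [[215, 273], [213, 282], [245, 272], [244, 281]] rib [[217, 265], [216, 270], [240, 264], [239, 269]]
-32 sole [[216, 283], [214, 290], [245, 282], [244, 289]] body [[215, 275], [213, 282], [245, 274], [243, 281]] rib [[217, 265], [216, 268], [240, 265], [239, 268]]
```

Call:
play_rows(increments=[[[0, 0, 0.04, 0], [0.02, 0, 0.04, 0], [0.04, 0, 0.04, 0], [0.05, 0, 0.04, 0], [0.05, 0, 0.04, 0]]])

```text
t: 42.9
position: [0.6027, -0.2374, 0.047]
orientation: [0.998, 0.063, -0.0, -0.0]
contact_force: [0.4, -0.4, -1.7]
finger_gap: 0.0638
grip_force: 20.0
```

```bash
python3 - <<'E'
from st import *
o=status.get_obs();print(o['position'].round(4),o['contact_force'].round(1))
T0=cv2.imread('pics/top0.png');im=eyes.read_camera('scene')[:,:,::-1];S0=cv2.imread('pics/scene0.png')
h=cv2.cvtColor(im.copy(),cv2.COLOR_BGR2HSV)
for y in range(262,306,2): print(y,' '.join('%2d/%3d/%3d'%tuple(h[y,x]) for x in range(202,258,4)))
t=np.radians(96.9);ty=np.array([np.cos(t),np.sin(t),0]);tx=np.array([np.sin(t),-np.cos(t),0]);C=np.array([.6237,-.233,.0])
for a,b in((-1,-1),(-1,1),(1,1),(1,-1)): print('wall top inner',a,b,proj('scene',C+tx*a*.032+ty*b*.05+[0,0,.018])[0].round(1),'outer',proj('scene',C+tx*a*.037+ty*b*.055+[0,0,.018])[0].round(1))
hyp((-32,-21),hp=.046,dz=.013,yaw=97)
E
```

```text
[ 0.6027 -0.2374  0.047 ] [ 0.4 -0.4 -1.7]
262 120/ 14/ 53 135/ 19/ 53 120/  5/ 93 130/  9/ 83 133/ 12/149 133/ 15/150 131/ 14/147 131/ 14/146 127/ 15/152 113/ 18/ 56 130/ 13/ 58 129/ 16/155 126/ 13/102 124/ 13/156
264 133/ 18/102 120/ 13/100 126/ 12/103 150/ 10/ 50 130/ 15/152 131/ 14/150 129/ 12/150 128/ 14/150 131/ 13/153 120/ 12/110 120/ 10/100 131/ 14/151 125/ 14/106 131/ 13/154
266 130/ 15/152 132/ 17/152 114/ 12/110 135/  9/ 56 11/ 79/151 12/ 99/142 11/ 69/100 11/ 96/ 90 11/ 92/ 89 135/  6/ 89 105/ 10/102 130/ 15/151 126/ 12/105 133/ 16/145
268 130/ 15/149 130/ 15/152 125/ 12/125 120/ 12/ 64 12/ 99/ 95 11/ 99/ 95 11/ 98/ 96  9/ 96/ 96 12/ 98/ 94 175/ 19/ 79 114/ 12/106 132/ 17/154 132/ 12/104 133/ 15/121
270 133/ 15/150 130/ 15/151 133/ 14/132 120/  9/ 83 11/ 97/100 12/101/ 98 12/100/ 99 12/ 98/ 99 12/ 97/ 97 11/ 70/ 77 120/  9/109 130/ 15/150 126/ 12/106 130/ 14/106
272 128/ 14/150 131/ 14/150 129/ 12/155 113/ 10/102 11/ 98/101 11/103/ 99 11/ 96/ 98 11/103/ 99 11/ 98/ 99 11/ 97/ 97 120/  9/109 128/ 14/151 135/ 15/103 128/ 10/104
274 128/ 14/142 129/ 17/151 131/ 13/153 128/  9
[... 2391 characters left out ...]
31/ 14/149 129/ 12/148 130/ 15/155 130/ 15/150 129/ 17/153 128/ 14/148 131/ 14/151 129/ 12/149 130/ 15/152 128/ 14/151 130/ 15/153 130/ 15/152 133/ 15/151
wall top inner -1 -1 [213.7 277.2] outer [212.1 275.8]
wall top inner -1 1 [248.7 276.3] outer [250.5 274.8]
wall top inner 1 1 [247.7 295.5] outer [249.5 297. ]
wall top inner 1 -1 [211.8 296.4] outer [209.9 298. ]
-32 sole [[216, 284], [214, 290], [245, 283], [244, 290]] body [[215, 276], [213, 282], [245, 275], [243, 281]] rib [[217, 266], [216, 269], [240, 265], [239, 268]]
-21 sole [[216, 281], [214, 290], [245, 280], [244, 289]] body [[215, 274], [213, 283], [245, 273], [243, 282]] rib [[217, 265], [216, 270], [240, 265], [239, 269]]
```

Call:
play_rows(increments=[[[0, 0, -0.01, 0], [0, 0, -0.02, 0], [0, 0, -0.03, 0], [0, 0, -0.03, 0], [0, 0, -0.03, 0]]])

```text
t: 43.45
position: [0.6029, -0.2374, 0.0444]
orientation: [0.998, 0.063, -0.0, -0.0]
contact_force: [-0.8, -1.2, -2.4]
finger_gap: 0.0637
grip_force: 20.0
```

Call:
play_rows(increments=[[[0, 0, 0, 0], [0, 0, 0, 0], [0, 0, 0, 0], [0, 0, 0, 0], [0, 0, 0, 0], [0, 0, 0, 0]]], gripper=0.75)

```text
t: 44.05
position: [0.6029, -0.2374, 0.0444]
orientation: [0.998, 0.063, -0.0, -0.0]
contact_force: [-0.2, -0.2, -0.4]
finger_gap: 0.0708
grip_force: 0.0
```

Call:
play_rows(increments=[[[0, 0, 0.1, 0], [0, 0, 0.3, 0], [0, 0, 0.6, 0], [0, 0, 1, 0], [0, 0, 1, 0]]])

```text
t: 44.55
position: [0.6054, -0.238, 0.1505]
orientation: [0.998, 0.063, 0.004, 0.002]
contact_force: [0.2, 0.2, -0.2]
finger_gap: 0.0708
grip_force: 0.0
```

Call:
play_rows(increments=[[[-0.3, 0.1, 0.2, 0], [-0.7, 0.2, 0.3, 0], [-1, 0.3, 0.3, 0], [-1, 0.3, 0.3, 0]]])

```text
t: 44.95
position: [0.5002, -0.2068, 0.1754]
orientation: [0.998, 0.063, -0.0, 0.001]
contact_force: [1.3, 0.0, 0.8]
finger_gap: 0.0704
grip_force: 0.0
```

```bash
python3 - <<'E'
from st import *
o=status.get_obs();print(o['t'],o['position'].round(4),o['contact_force'].round(1),o['finger_gap'])
brown('scene',(200,240),(260,310))
t=np.radians(96.9);ty=np.array([np.cos(t),np.sin(t),0]);tx=np.array([np.sin(t),-np.cos(t),0]);C=np.array([.6237,-.233,.006])
f=lambda hl,hw,k,o:[proj('scene',C+tx*(o+j*hw)+ty*i*hl+[0,0,k])[0].round(1).tolist() for i in(-1,1) for j in(-1,1)]
for q in(-.01,0,.01): print(q,'body',f(.042,.022,.025,q),'bot',f(.042,.022,.003,q),'rib',f(.032,.011,.06,q))
h=cv2.cvtColor(cv2.imread('pics/last_scene.png'),cv2.COLOR_BGR2HSV)
for y in range(262,302,2): print(y,' '.join('%2d/%3d/%3d'%tuple(h[y,x]) for x in range(206,254,4)))
E
```

```text
44.95 [ 0.5002 -0.2068  0.1754] [1.3 0.  0.8] 0.07042849546764668
scene 506.5 (213, 275, 32, 20) [[214, 279], [215, 285], [213, 293], [243, 293], [243, 277], [239, 277], [238, 275], [216, 276]]
-0.01 body [[215.8, 274.6], [214.5, 287.7], [245.4, 273.8], [244.7, 286.9]] bot [[216.9, 278.9], [215.7, 291.9], [246.2, 278.1], [245.5, 291.2]] rib [[217.1, 270.8], [216.5, 277.4], [240.2, 270.1], [239.8, 276.8]]
0 body [[215.5, 277.6], [214.2, 290.8], [245.2, 276.8], [244.5, 290.0]] bot [[216.7, 281.8], [215.5, 295.0], [246.0, 281.0], [245.4, 294.2]] rib [[216.8, 273.8], [216.2, 280.4], [240.1, 273.1], [239.6, 279.8]]
0.01 body [[215.2, 280.5], [214.0, 293.9], [245.1, 279.7], [244.4, 293.1]] bot [[216.4, 284.8], [215.2, 298.0], [245.9, 284.0], [245.2, 297.2]] rib [[216.6, 276.8], [215.9, 283.5], [239.9, 276.2], [239.5, 282.9]]
262 130/ 15/152 131/ 13/153 135/ 14/148 131/ 14/149 129/ 12/150 131/ 14/149 128/ 14/146 130/ 15/152 131/ 14/150 128/ 14/151 130/ 15/153 126/ 14/185
264 130/ 15/153 127/ 15/157 132/ 17/151 131/ 14/149 133/ 15/150 128/ 14/150 131/ 14/150 133/ 15/152 128/ 14/151 131/ 14/1
[... 1848 characters left out ...]
 64/116 18/ 68/120
292 19/ 75/160 18/ 80/213 13/100/122 12/ 96/104 11/ 90/ 93 10/ 86/ 92 10/ 81/ 94 10/ 85/ 93 10/ 88/ 93  9/ 88/ 96 19/ 64/119 18/ 67/122
294 18/ 81/204 20/ 82/215 13/ 67/106  9/ 77/ 86 10/ 71/ 86 12/ 67/ 84  9/ 63/ 85 10/ 64/ 84  6/ 58/ 84  9/ 45/ 80 17/ 66/119 18/ 67/121
296 19/ 80/204 19/ 81/202 18/ 55/102 19/ 70/152 17/ 44/ 92 18/ 73/150 18/ 61/117 19/ 70/152 18/ 74/152 18/ 75/153 19/ 78/171 18/ 65/121
298 19/ 71/150 22/ 73/229 19/ 80/200 19/ 81/208 18/ 80/207 19/ 80/197 18/ 79/198 18/ 77/191 19/ 79/193 19/ 78/186 20/ 79/188 13/ 24/ 96
300 128/ 14/151 18/ 65/113 17/ 63/114 17/ 63/113 18/ 61/112 17/ 64/112 16/ 64/111 17/ 60/110 18/ 64/111 16/ 63/114 18/ 65/114 135/ 16/ 93
```

The block lies flat in the tray: rib top at rows 275–281, about +3 mm in x and -3 mm in y. Now gripping the keeper stub.

Call:
play_rows(increments=[[[-0.19, -0.07, 0, 0], [-0.19, -0.07, 0, 0], [-0.19, -0.07, -0.2, 0], [-0.19, -0.07, -0.45, 0], [-0.19, -0.07, -0.65, 0], [-0.19, -0.07, -0.7, 0], [-0.19, -0.07, -0.7, 0]]], gripper=0.6)

```text
t: 45.7
position: [0.4843, -0.2141, 0.1041]
orientation: [0.998, 0.063, -0.0, -0.0]
contact_force: [0.8, -0.1, 0.9]
finger_gap: 0.0566
grip_force: 0.0
```

Call:
play_rows(increments=[[[0, 0, 0, 0], [0, 0, 0, 0], [0, 0, 0, 0], [0, 0, 0, 0], [0, 0, 0, 0], [0, 0, 0, 0], [0, 0, 0, 0]]], gripper=0, force=20)

```text
t: 46.4
position: [0.4839, -0.2144, 0.1046]
orientation: [0.998, 0.063, 0.0, 0.0]
contact_force: [0.0, 1.2, 2.0]
finger_gap: 0.0175
grip_force: 20.0
```

Call:
play_rows(increments=[[[0.05, -0.15, 0, 0], [0.1, -0.22, 0, 0], [0.14, -0.3, 0, 0], [0.2, -0.38, 0, 0], [0.27, -0.455, 0, 0], [0.33, -0.52, 0, 0], [0.4, -0.58, 0, 0], [0.48, -0.64, 0, 0], [0.56, -0.7, 0, 0], [0.64, -0.745, 0, 0], [0.72, -0.785, 0, 0], [0.79, -0.82, 0, 0], [0.86, -0.845, 0, 0], [0.86, -0.845, 0, 0]]])

```text
t: 47.8
position: [0.5709, -0.2994, 0.1046]
orientation: [0.998, 0.063, 0.0, 0.0]
contact_force: [-1.0, 2.5, 8.2]
finger_gap: 0.0172
grip_force: 20.0
```

Call:
play_rows(increments=[[[0.08, -0.025, 0, 0], [0.17, -0.05, 0, 0], [0.26, -0.065, 0, 0], [0.34, -0.075, 0, 0], [0.42, -0.08, 0, 0], [0.5, -0.08, 0, 0], [0.57, -0.075, 0, 0], [0.64, -0.07, 0, 0], [0.64, -0.07, 0, 0], [0.64, -0.07, 0, 0]]])

```text
t: 48.8
position: [0.6345, -0.3062, 0.1046]
orientation: [0.998, 0.063, 0.0, 0.0]
contact_force: [0.2, 2.6, 5.9]
finger_gap: 0.0176
grip_force: 20.0
```

Call:
play_rows(increments=[[[0.02, 0, 0, 0], [0.04, 0, 0, 0], [0.05, 0, 0, 0], [0.05, 0, 0, 0]]])

```text
t: 49.2
position: [0.6362, -0.306, 0.104]
orientation: [0.998, 0.063, -0.003, -0.001]
contact_force: [-22.2, 6.0, 17.9]
finger_gap: 0.0176
grip_force: 20.0
```

Call:
play_rows(increments=[[[-0.03, 0, 0, 0], [-0.03, 0, 0, 0], [-0.03, 0, 0, 0], [-0.03, 0, 0, 0], [-0.03, 0, 0, 0], [-0.03, 0, 0, 0]]], gripper=0.6)

```text
t: 49.8
position: [0.636, -0.3059, 0.1044]
orientation: [0.998, 0.063, 0.0, -0.0]
contact_force: [0.1, -0.2, 0.1]
finger_gap: 0.0559
grip_force: 0.0
```

Call:
play_rows(increments=[[[0, 0, 0.3, 0], [0, 0, 0.7, 0], [0, 0, 1, 0], [-0.4, -0.2, 1, 0], [-0.8, -0.4, 1, 0], [-1, -0.6, 1, 0], [-1, -0.6, 1, 0]]])

```text
t: 50.5
position: [0.5326, -0.3698, 0.2048]
orientation: [0.998, 0.06, -0.001, 0.001]
contact_force: [0.2, -0.3, 0.2]
finger_gap: 0.0564
grip_force: 0.0
```

```bash
python3 - <<'E'
from st import *
o=status.get_obs();print(o['t'],o['position'].round(4),o['contact_force'].round(1))
t=np.radians(96.9);ty=np.array([np.cos(t),np.sin(t),0]);H=np.array([.6145,-.1612,0])
for th in(0,.1,.2):
    d=np.radians(-83.1)-th;p=H+.144*np.array([np.cos(d),np.sin(d),0])
    print(th,[proj(n,p+[0,0,z])[0].round(1).tolist() for n in('scene','top') for z in(.085,.13)])
for n,(x0,x1,y0,y1) in(('scene',(170,260,235,310)),('top',(380,470,180,250))):
    im=eyes.read_camera(n)[:,:,::-1];m=((im.max(2)<58)*255).astype('uint8');k=np.zeros_like(m);k[y0:y1,x0:x1]=1;m*=k
    for c in cv2.findContours(m,0,2)[0]:
        if cv2.contourArea(c)>15: print(n,cv2.contourArea(c),cv2.boundingRect(c))
    cv2.imwrite('pics/f_%s.png'%n,im)
brown('scene',(200,240),(260,310))
for n in('scene','top'):
    a=cv2.imread('pics/%s0.png'%n);b=cv2.imread('pics/f_%s.png'%n)
    d=(cv2.absdiff(a,b).max(2)>45).astype('uint8')
    for nm,P in(('refl',(.6507,-.0073,.04)),('down',(.405,.21,.02)),('screw',(.41,-.22,.01)),('carton',(.447,-.029,.03))):
        u,v=proj(n,P)[0].astype(int);print(n,nm,u,v,'changed px',int(d[v-20:v+20,u-20:u+20].sum()))
E
```

```text
50.5 [ 0.5326 -0.3698  0.2048] [ 0.2 -0.3  0.2]
0 [[200.9, 273.4], [197.9, 263.9], [441.8, 206.2], [446.4, 203.0]]
0.1 [[201.7, 269.1], [198.7, 259.4], [442.3, 212.3], [447.0, 209.2]]
0.2 [[203.0, 264.8], [200.1, 255.1], [442.2, 218.3], [446.9, 215.5]]
scene 38.0 (195, 264, 7, 13)
top 201.5 (459, 224, 11, 26)
top 17.5 (432, 212, 7, 5)
top 41.5 (440, 201, 9, 8)
scene 403.0 (213, 279, 32, 16) [[214, 280], [215, 287], [213, 288], [213, 293], [215, 294], [220, 292], [243, 293], [244, 279]]
scene refl 309 296 changed px 57
scene down 388 235 changed px 899
scene screw 247 229 changed px 0
scene carton 308 239 changed px 100
top refl 315 201 changed px 0
top down 225 301 changed px 1311
top screw 401 300 changed px 0
top carton 324 284 changed px 192
```

```bash
python3 - <<'E'
from st import *
for f in('top0','f_top'):
    im=cv2.imread('pics/%s.png'%f);g=im[270:335,190:262]
    for th in(100,130,170,200):
        m=(g.min(2)>th).astype('uint8')*255
        cs=[c for c in cv2.findContours(m,0,2)[0] if cv2.contourArea(c)>150]
        print(f,th,[tuple(np.round(np.array(cv2.minEnclosingCircle(c)[0])+[190,270],1))+(round(cv2.minEnclosingCircle(c)[1],1),) for c in cs],g.mean().round())
    h=cv2.cvtColor(im,cv2.COLOR_BGR2HSV);m=cv2.inRange(h,(12,85,110),(20,200,255));m[:262]=0;m[310:]=0;m[:,:308]=0;m[:,345:]=0
    c=max(cv2.findContours(m,0,2)[0],key=cv2.contourArea);print('carton',cv2.minAreaRect(c))
E
```

```text
top0 100 [(np.float64(225.5), np.float64(302.0), 47.8)] 154.0
top0 130 [(np.float64(225.5), np.float64(302.0), 47.8)] 154.0
top0 170 [(np.float64(225.1), np.float64(301.9), 19.6)] 154.0
top0 200 [(np.float64(225.5), np.float64(302.0), 18.8)] 154.0
carton ((324.1499938964844, 284.5500183105469), (17.076295852661133, 28.776723861694336), 18.43494987487793)
f_top 100 [(np.float64(243.5), np.float64(316.0), 25.1), (np.float64(224.3), np.float64(302.1), 19.9), (np.float64(200.5), np.float64(284.5), 17.9)] 112.0
f_top 130 [(np.float64(245.0), np.float64(316.5), 23.7), (np.float64(222.0), np.float64(303.5), 16.0), (np.float64(200.5), np.float64(284.0), 17.5)] 112.0
f_top 170 [] 112.0
f_top 200 [] 112.0
carton ((324.1499938964844, 284.5500183105469), (17.076295852661133, 28.776723861694336), 18.43494987487793)
```

The downlight and carton haven't moved. The pixel change at the downlight was only the arm's shadow, and its centre is still at (224.5,302). The keeper is shut against its stop and the arm touches nothing, so I'm handing in.

```bash
python3 -c "
from plant import r
print(r.job_done())"
```

```text
the job is handed in; nothing more can be done
None
```

I handed the job in at about 50.5 s; no verdict came back. By my measurements the full pressed stroke was made (about 7 N, 8–9 mm sunk), the block lies flat and released in the tray, the keeper is shut against its stop, and the bystanders haven't moved; before the stroke I dropped the block off the housing once and recovered it.

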